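Draw a portion of hazelnuts from the dispenser

TASK

Stand the mug on the worktop under the spout of the nut dispenser while its valve is still shut and let go of it. Then turn the valve handle on top of the dispenser until its nose points at the steel clip on the dial's rim and leave it set there, so that all four hazelnuts run down the chute into the mug. Leave the clip where it is, the mug standing upright under the spout with the nuts in it, and do not knock the other things about.

Things in the scene. Friction and masses are not known exactly. Their poses are not given: they have to be found in the camera images.
- spout (a point): centre of the dispenser's downward-facing spout opening (28 x 33 mm), 108 mm above the worktop; nuts drop straight down from here. Axes as those of dispenser
- dispenser: fixed aluminium nut dispenser, origin on the worktop; own +y: down the chute to the spout; z up. Base plate x -50..50, y -130..10 mm, 10 thick; side panels 196 tall; clear chute 34 wide, sloping 20 degrees down from y -138 (top 230 high); spout hood x -17..17, y 56..94, z 108..160. Round white dial, radius 48, top at z 202, centred at (0, 22)
- valve_grip (a point): grip point of the valve handle, on its vertical axis, 26 mm above the dial (228 above the worktop). The handle is a black upright bar 52 long x 12 thick x 36 tall (4 to 40 mm above the dial), with a low narrow nose at one end whose tip is 44 mm from the axis. Own -x points along the bar to the nose, z up
- valve (a joint): angle of the valve handle, rad: 0 = shut, nose crosswise to the chute (towards the dispenser's -x); it grows as the handle turns clockwise seen from above, nose swinging towards the spout, to 1.6 at most; it stays where it is left (friction about 0.06 N m)
- clip_mark (a point): small dark steel clip gripping the dial's rim, 9 mm wide, 50 mm from the dial's axis, its top 2 mm above the dial; shows the wanted setting. Own -x points from the dial's axis to the clip. The handle's nose passes inside it
- clip (a joint): angle of the clip round the dial, rad, on the same scale as valve: the handle points at the clip when both are equal; between 0.8 and 1.45
- mug: blue and white mug, 92 mm tall, 78 outside diameter, inside about 62 wide at least; origin on its underside, 16 mm off the cup's axis towards the handle; the handle stands out towards own -y, z up. It starts empty and upright
- mug_in (a point): centre of the mug's inner floor, on the cup's axis, 7 mm above its underside
- mug_handle (a point): grip point on the upright outer bar of the mug's handle, 65 mm from the cup's axis, 72 above the mug's underside; the bar is 13 mm thick along the mug's x, 17 deep, and its top is at 86 mm
- nut0: one of four round hazelnuts, 24 mm diameter, origin at its centre; they wait in the chute behind the gate
- nut1: one of four round hazelnuts, 24 mm diameter, origin at its centre; they wait in the chute behind the gate
- nut2: one of four round hazelnuts, 24 mm diameter, origin at its centre; they wait in the chute behind the gate
- nut3: one of four round hazelnuts, 24 mm diameter, origin at its centre; they wait in the chute behind the gate
- salt_mill: grey-capped salt mill, 44 x 90 tall mm; a bystander to leave alone, origin under its centre
- spice_1: spice jar with a red lid, 45 x 108 tall mm; a bystander to leave alone, origin under its centre
- jam_jar: jam jar with a pale lid, 65 x 94 tall mm; a bystander to leave alone, origin under its centre
- apple_green: green apple, 76 x 81 tall mm; a bystander to leave alone, origin under its centre
- tub_a: closed yoghurt tub, 72 x 71 tall mm; a bystander to leave alone, origin under its centre
- spice_4: slim spice jar with a dark lid, 41 x 104 tall mm; a bystander to leave alone, origin under its centre

How it is judged:
By the outcome, as a careful person would: the job done as asked, in the order asked, and still so for the second after the job is handed in, with the robot touching nothing.
It also fails if it takes over 70 s, if anything falls off the work surface, if the arm or the gripper's body presses on something with over 40 N, if the wrist force passes 120 N, or if a joint passes its speed limit or range.

ROBOT

A 6-joint arm with a two-finger parallel gripper is mounted at the origin on a cart in front of the work surface, level with it; the furniture and walls round the work are solid. World frame = base frame: x ahead of the robot, y to its left, z up, the work surface at z = 0. Lengths are in m, angles in degrees, forces in N, time in s.
With the tool pointing down it reaches from about 0.35 to 0.875 m from the base axis. Payload 4.2 kg.
Tool frame: the origin (TCP) lies midway between the tips of the shut fingers; the grasp point (between the pads) lies 19 mm behind it; z points along the fingers, y is the line along which they close (so a half turn about z gives the same grasp; the last joint's range is limited). The gripper opens to 87 mm and grips with 3 to 60 N. Pads are 19 mm wide; open, the fingers measure 117 mm over their backs; the gripper's body (75 mm by 190 mm) begins 51 mm behind the grasp point.
Start: joints at [90.562, 22.042, 0.453, 0, -68.411, -14.817], TCP at [0.154, 0.606, 0.223] pointing down, gripper open.
Joint ranges: [-179.83, 179.83], [-69.29, 118.12], [-61.27, 80.66], [-181.25, 117.63], [-171.15, -9.14], [-177.46, 177.46]. Speed limits (degrees/s): [159.86, 159.86, 180, 180, 180, 180].

INTERFACE

Orientations are given as a 3x3 rotation matrix whose columns are the frame's x, y, z axes.
In Python, from station import * gives the robot as it stands.
- The arm moves only by the tool move_arm, never from a script. Its argument "targets" is text: rows parted by semicolons, each of 4 numbers parted by spaces: the shift along the world's x, y, z in units of 25 mm (1.0 is 25 mm), then the turn about the world's z in units of 5 degrees (1.0 is 5 degrees). In form: tx ty tz spin; .... A call has 1 to 10 rows; each row shifts and turns the commanded pose from where the row before left it; what a row does not reach is not made up. A row lasts 1/12 s, in which the tool goes at most 41.7 mm and 7.16 degrees, less where a joint would pass 70% of its speed; a pose out of reach is approached as far as the arm can. A call is refused whole if a number of a shift passes 1 or a number of a turn 1, either way. A call with a gripper value outside its range is refused whole. "gripper" is the finger opening in mm, from 0 to 87, set as the call begins (left out, the last holds). The fingers move at their own pace and stop on an object; the grip force is fixed at half the most. Time passes only in rows, so rows that do not move let the fingers close. It gives the time, the measured TCP pose, the force, the opening and the grip force at its end, in the units of the state.
- sense(): the state, without advancing time (a new reading comes with each control period).
- capture(name): name is "side" or "top" or "wrist"; returns a dict with "image" (480x640x3 uint8, blue, green, red), "fx", "fy", "cx", "cy" (pixels), "D" ([k1, k2, p1, p2, k3] as OpenCV has them; the pictures are not rectified), "world_from_camera" (4x4, takes a point from camera to world coordinates); the wrist camera has in their place "hand_eye" (4x4, takes a point from camera to tool coordinates, whose origin is the TCP and whose axes are the flange's). Camera axes: x right, y up, looking along -z (the intrinsics and any distortion apply to the point x, -y, -z); pixel columns grow to the right and rows downward; lengths in m; the calibration is good to about 2 mm. A picture is of the moment at which its call begins: read the wrist's pose just before it. There is no depth.
- finish_job(): hands the job in; it is judged then, once.
The state is a dict: "time_s": time; "joints": joint angles; "joint_velocities": joint speeds; "effort": joint torques, N m; "tcp_pos": TCP position; "ee_rot": TCP orientation; "wrist_force": force on the tool from outside, world axes, zero at the start; "moment": the same for the moment, N m; "gripper_width": opening from 0.0 (shut) to 1.0 (fully open); "gripper_force": force on a finger pad.
Only numpy, scipy, OpenCV 4.12 (cv2) and the standard library are available. Lean on these libraries where they do the work, as an engineer would, in place of code of your own. Each camera call takes 0.05 s, during which the arm holds its last target. There are 200 camera calls.

## Working session

There is one attempt and no reset: what is moved stays moved. The work goes in short steps, Python scripts to look and compute and a tool call to move; the robot and the scene stay as the last step left them, time stands still between calls to the robot, and variables do not carry over. Pictures are saved under pics/ and viewed, at most 10 in all, crops included, and the job is handed in when it is done.

Besides the shell and the picture viewer there is one more tool, called as a command line: name --argument value ..., lists and objects as JSON in quotes. move_arm: Moves the arm, as the interface text tells. Its arguments: {"type":"object","properties":{"targets":{"type":"string"},"gripper":{"type":"number"}},"required":["targets"]}

```bash
mkdir -p pics; cat > h.py <<'E'
import numpy as np, cv2
from station import *
def ray(c,u,v,W):
    K=np.array([[c["fx"],0,c["cx"]],[0,c["fy"],c["cy"]],[0,0,1.]])
    p=cv2.undistortPoints(np.array([[[u,v]]],float),K,np.array(c["D"],float))[0,0]
    d=W[:3,:3]@np.array([p[0],-p[1],-1]); return W[:3,3],d
def at_z(c,u,v,z,W=None):
    o,d=ray(c,u,v,c["world_from_camera"] if W is None else W); o=np.array(o); return o+d*(z-o[2])/d[2]
def proj(c,P,W=None):
    W=np.array(c["world_from_camera"]) if W is None else W
    K=np.array([[c["fx"],0,c["cx"]],[0,c["fy"],c["cy"]],[0,0,1.]])
    q=(np.atleast_2d(P)-W[:3,3])@W[:3,:3]; q=q*[1,-1,-1]
    return cv2.projectPoints(q,np.zeros(3),np.zeros(3),K,np.array(c["D"],float))[0][:,0]
def snap(n,f):
    c=capture(n); cv2.imwrite(f"pics/{f}.png",c["image"]); 
    c={k:np.array(v) for k,v in c.items()}; np.savez(f"pics/{f}.npz",**c); return c
E
python3 - <<'E'
from h import *
s=sense();print(s)
for n in("top","side"):
    c=snap(n,n+"0");print(n,c["world_from_camera"].round(3).tolist(),c["fx"],c["D"])
E
```

```text
{'time_s': 0.0, 'joints': array([ 9.05615030e+01,  2.20904667e+01,  3.78561483e-01, -2.97588930e-02,
       -6.84101361e+01, -1.48165218e+01]), 'joint_velocities': array([ 0.01825122, -0.0909534 ,  0.04425626, -0.05987783, -0.03712107,
        0.08330771]), 'effort': array([-7.40115120e-04, -3.90666318e+01,  1.87400794e+01,  4.22002405e+00,
        1.09501585e-02, -1.91329586e-04]), 'tcp_pos': array([0.15372874, 0.60516983, 0.22145239]), 'ee_rot': array([[ 9.69162158e-01, -2.46423411e-01, -4.62054260e-04],
       [-2.46423831e-01, -9.69159811e-01, -2.13460431e-03],
       [ 7.82120549e-05,  2.18263890e-03, -9.99997615e-01]]), 'wrist_force': array([-0.07124869, -0.11264592, -0.19506049]), 'moment': array([-0.00782602,  0.02786284, -0.00269295]), 'gripper_force': 0.0, 'gripper_width': 0.9989995662608016}
top [[-0.243, 0.79, -0.563, -0.428], [-0.97, -0.188, 0.154, 0.292], [0.016, 0.583, 0.812, 1.543], [0.0, 0.0, 0.0, 1.0]] 583.1820422718923 [-0.16128215  0.          0.          0.          0.        ]
side [[0.899, 0.227, -0.374, 0.014], [-0.437, 0.454, -0.776, -0.962], [-0.006, 0.862, 0.508, 0.808], [0.0, 0.0, 0.0, 1.0]] 459.3804028130779 [0.00241426 0.         0.         0.         0.        ]
```

View pics/top0.png

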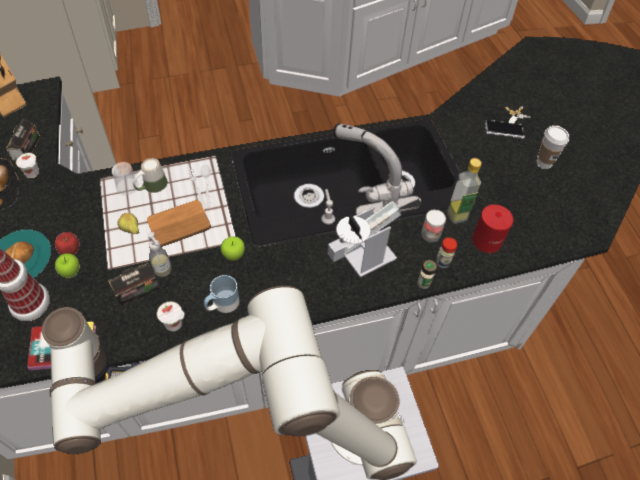

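View pics/side0.png

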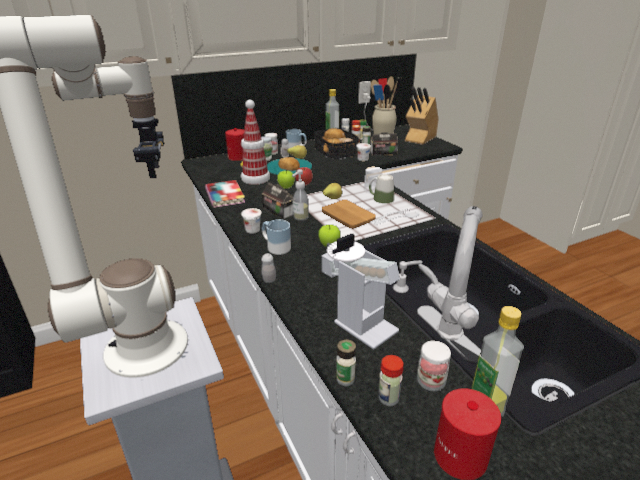

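```bash
python3 - <<'E'
import cv2
a=cv2.imread("pics/top0.png")[195:325,200:420];cv2.imwrite("pics/ct.png",cv2.resize(a,None,fx=3.6,fy=3.6,interpolation=cv2.INTER_CUBIC))
a=cv2.imread("pics/side0.png")[215:345,240:415];cv2.imwrite("pics/cs.png",cv2.resize(a,None,fx=4.5,fy=4.5,interpolation=cv2.INTER_CUBIC))
E
```

```text
(no output)
```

View pics/ct.png

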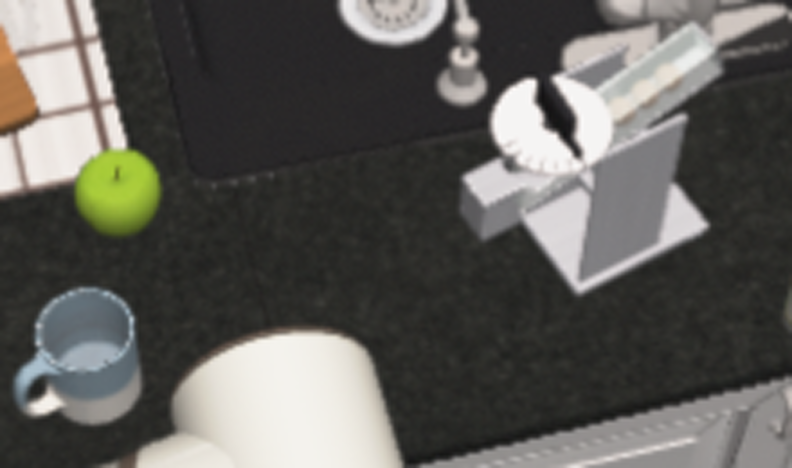

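View pics/cs.png

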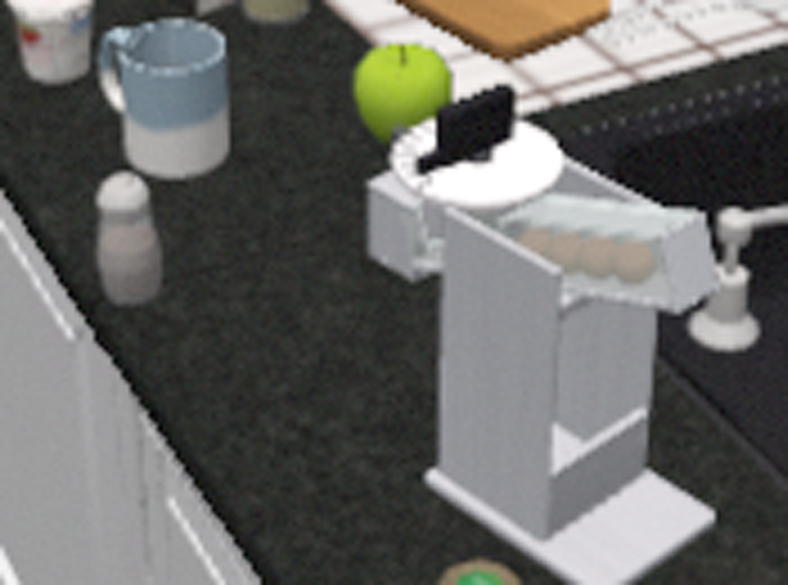

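```bash
cat > fit.py <<'E'
from h import *
from scipy.optimize import least_squares
T=dict(np.load("pics/top0.npz"));S=dict(np.load("pics/side0.npz"))
t=lambda u,v:(200+u/3.6,195+v/3.6); s=lambda u,v:(240+u/4.5,215+v/4.5)
obs=[(T,t(580,293),(-50,10,5)),(T,t(708,225),(-50,-130,10)),(T,t(522,217),(50,10,10)),(T,t(552,124),(0,22,202)),
(S,s(428,478),(-50,10,8)),(S,s(715,517),(50,-130,10)),(S,s(477,160),(0,22,202))]
def w(p,L): 
    c,n=np.cos(p[2]),np.sin(p[2]); L=np.array(L)/1e3
    return np.array([p[0]+c*L[0]-n*L[1],p[1]+n*L[0]+c*L[1],L[2]])
f=lambda p:np.concatenate([proj(c,w(p,L))[0]-o for c,o,L in obs])
r=least_squares(f,[.6,-.1,.2]);p=r.x
print("disp",p,np.degrees(p[2]));print(r.fun.round(1))
def loc(P): c,n=np.cos(p[2]),np.sin(p[2]);d=np.array(P[:2])-p[:2];return 1e3*np.array([c*d[0]+n*d[1],-n*d[0]+c*d[1]])
def ang(P): d=loc(P)-[0,22]; return np.arctan2(d[1],-d[0]),np.hypot(*d)
for c,q,n in((T,t(509,160),"clipT"),(T,t(582,157),"noseT"),(S,s(398,132),"clipS"),(S,s(422,165),"noseS")):
    P=at_z(c,*q,.204 if "clip" in n else .208);print(n,ang(P))
for c,q in((T,t(85,330)),(S,s(175,47))):print("mug rim",at_z(c,*q,.092))
for c,q in((T,t(28,375)),(S,s(113,55))):print("mug hnd",at_z(c,*q,.08))
print("salt",at_z(S,*s(123,185),.085));print("apple",at_z(T,*t(118,192),.04),at_z(S,*s(403,92),.04));print("tub",at_z(T,172,312,.065))
print("spout",w(p,(0,75,108)),"grip",w(p,(0,22,228)),"jam",at_z(T,433,216,.09),"sp",at_z(T,449,244,.1),at_z(T,429,267,.1))
E
python3 fit.py
```

```text
disp [ 0.51217195 -0.12483814  0.28603188] 16.388419716277703
[ 0.1  0.3  1.2 -0.3 -0.8 -2.5  1.2 -0.2 -1.6 -0.4  0.2 -0.8 -0.6 -0.4]
clipT (np.float64(1.332010687483502), np.float64(54.58974235002254))
noseT (np.float64(0.07863702376859519), np.float64(41.464970577404024))
clipS (np.float64(1.2825889736397968), np.float64(49.36002385477622))
noseS (np.float64(0.22602402306720665), np.float64(34.33121834693992))
mug rim [0.47112786 0.29327068 0.092     ]
mug rim [0.47547541 0.28439352 0.092     ]
mug hnd [0.44743372 0.34490259 0.08      ]
mug hnd [0.43784219 0.3142025  0.08      ]
salt [0.37869986 0.13510102 0.085     ]
apple [0.6354557  0.24233235 0.04      ] [0.63562828 0.23245504 0.04      ]
tub [0.43763197 0.45314917 0.065     ]
spout [ 0.49101088 -0.05288531  0.108     ] grip [ 0.5059647  -0.10373198  0.228     ] jam [ 0.57662577 -0.39808049  0.09      ] sp [ 0.45556847 -0.40216519  0.1       ] [ 0.39102384 -0.31081963  0.1       ]
```

move_arm --targets "0.9 -0.7 0 -0.8;0.9 -0.7 0 -0.8;0.9 -0.7 0 -0.8;0.9 -0.7 0 -0.8;0.9 -0.7 0 -0.8;0.9 -0.7 0 -0.8;0.9 -0.7 0 -0.8;0.9 -0.7 0 -0.8;0.9 -0.7 0 -0.8;0.9 -0.7 0 -0.8" --gripper 60

```text
time_s: 0.93
tcp_pos: [0.3796, 0.4295, 0.2222]
ee_rot: [[0.581, -0.814, -0.001], [-0.814, -0.581, -0.001], [0.0, 0.001, -1.0]]
wrist_force: [-0.0, 0.9, -0.9]
gripper_width: 0.688
gripper_force: 0.0
```

```bash
python3 - <<'E'
from h import *
s=sense();c=snap("wrist","w1")
W=np.eye(4);W[:3,:3]=s["ee_rot"];W[:3,3]=s["tcp_pos"];W=W@c["hand_eye"];np.save("pics/w1W.npy",W)
print(s["tcp_pos"],s["ee_rot"][:,1],s["joints"],c["hand_eye"].round(3).tolist())
print(proj(c,[.473,.288,.092],W),proj(c,[.44,.34,.08],W))
snap("top","top1")
E
```

```text
[0.37960329 0.42952525 0.22215717] [-0.8136164  -0.58140145  0.00084182] [ 6.47097206e+01  1.70530740e+01 -7.01292226e+00 -1.53256408e-02
 -6.59814266e+01 -2.91542839e+01] [[0.001, 0.954, 0.298, 0.082], [1.0, -0.001, 0.001, -0.001], [0.002, 0.298, -0.954, -0.162], [0.0, 0.0, 0.0, 1.0]]
[[332.24463427 -14.03609648]] [[326.50966559  86.08337161]]
```

View pics/w1.png

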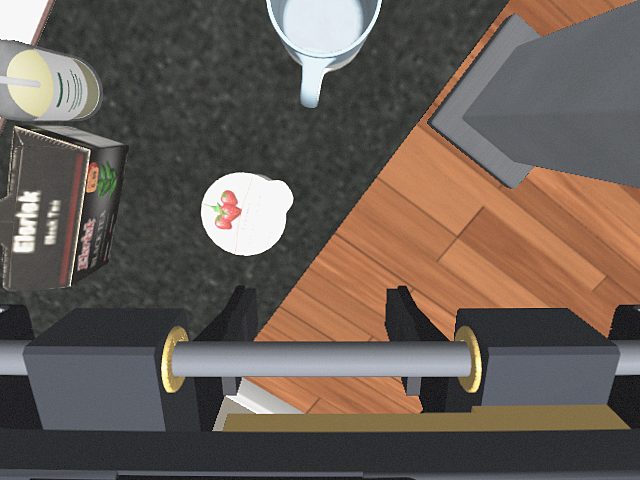

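```bash
cat > w.py <<'E'
from h import *
c=dict(np.load("pics/w1.npz"));W=np.load("pics/w1W.npy")
H=at_z(c,311,92,.086,W)
L,R=at_z(c,266,0,.092,W),at_z(c,381,0,.092,W)
N=at_z(c,316,64,.086,W)
C=[.473,.288]
print("outer",H,"root",N,"rim at row0",L,R,(L+R)/2)
for A in(C,):
    d=H[:2]-A;print(np.degrees(np.arctan2(d[1],d[0])),np.hypot(*d))
d=H[:2]-N[:2];print(np.degrees(np.arctan2(d[1],d[0])))
E
python3 w.py
```

```text
outer [0.44658088 0.35027902 0.086     ] root [0.45449813 0.33284916 0.086     ] rim at row0 [0.50430462 0.32052757 0.092     ] [0.4415413 0.2756314 0.092    ] [0.47292296 0.29807948 0.092     ]
112.9869376507218 0.06765091069892191
114.42920927592934
```

move_arm --targets "0.665 -0.795 -0.6 -0.6;0.665 -0.795 -0.6 -0.6;0.665 -0.795 -0.6 -0.6;0.665 -0.795 -0.6 -0.6;0 0 -0.8 0;0 0 -0.8 0;0 0 0 0" --gripper 55

```text
time_s: 1.62
tcp_pos: [0.4432, 0.3489, 0.1182]
ee_rot: [[0.402, -0.916, -0.007], [-0.916, -0.402, -0.006], [0.003, 0.009, -1.0]]
wrist_force: [-1.8, 0.0, -0.3]
gripper_width: 0.63
gripper_force: 0.0
```

```bash
python3 - <<'E'
from h import *
s=sense();c=snap("wrist","w2")
W=np.eye(4);W[:3,:3]=s["ee_rot"];W[:3,3]=s["tcp_pos"];W=W@c["hand_eye"];np.save("pics/w2W.npy",W)
print(s["tcp_pos"],s["ee_rot"][:,1])
print(proj(c,[.4465,.350,.086],W),proj(c,[.473,.288,.092],W))
E
```

```text
[0.44315566 0.34887955 0.11818539] [-0.91577904 -0.40159105  0.008566  ]
[[315.91999836 279.10938696]] [[316.69442234 153.63965295]]
```

View pics/w2.png

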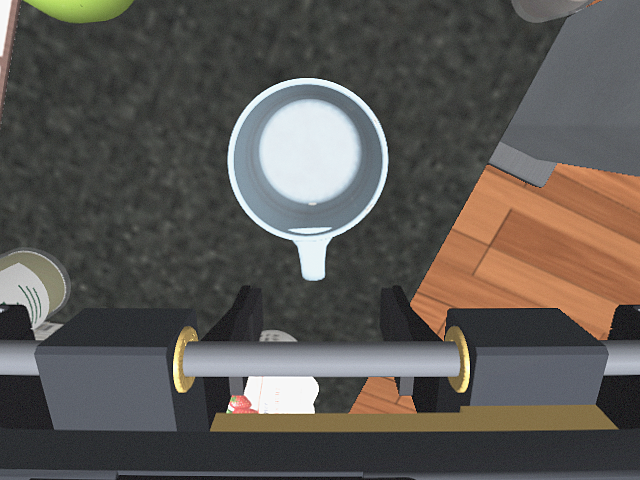

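```bash
python3 - <<'E'
from h import *
c=dict(np.load("pics/w2.npz"));W=np.load("pics/w2W.npy")
C=at_z(c,308,158,.092,W);H=at_z(c,313,277,.086,W);L=at_z(c,229,158,.092,W);R=at_z(c,388,158,.092,W)
d=(H-C)[:2];print(C,H,np.linalg.norm(L-R),np.degrees(np.arctan2(d[1],d[0])),np.hypot(*d))
a=np.array(d)/np.hypot(*d);print("grip",C[:2]+.065*a)
E
```

```text
[0.47601089 0.29156284 0.092     ] [0.44845312 0.34949765 0.086     ] 0.07655576679603075 115.43896884337077 0.06415507318986689
grip [0.44809018 0.35026066]
```

move_arm --targets "0.2 0.08 -0.4 0.3;0 0 -0.8 0;0 0 -0.8 0;0 0 -0.6 0;0 0 0 0;0 0 0 0"

```text
time_s: 2.17
tcp_pos: [0.4505, 0.3541, 0.0583]
ee_rot: [[0.428, -0.904, 0.001], [-0.904, -0.428, -0.0], [0.0, -0.0, -1.0]]
wrist_force: [0.0, -0.2, 1.0]
gripper_width: 0.631
gripper_force: 0.0
```

move_arm --targets "0 0 0 0;0 0 0 0;0 0 0 0;0 0 0 0;0 0 0 0;0 0 0 0;0 0 0 0;0 0 0 0" --gripper 0

```text
time_s: 2.83
tcp_pos: [0.4503, 0.3531, 0.0576]
ee_rot: [[0.426, -0.905, -0.0], [-0.905, -0.426, -0.0], [0.0, 0.0, -1.0]]
wrist_force: [-1.0, -0.6, 0.8]
gripper_width: 0.146
gripper_force: 29.8
```

move_arm --targets "0 0 0.4 0;0 0 0.4 0;0 -0.4 0 0;0.1 -0.8 0 -0.2;0.1 -0.9 0 -0.2;0.1 -0.9 0 -0.2;0.1 -0.9 0 -0.2;0.1 -0.9 0 -0.2;0.1 -0.9 0 -0.2;0.1 -0.9 0 -0.2"

```text
time_s: 3.67
tcp_pos: [0.4676, 0.1865, 0.0779]
ee_rot: [[0.312, -0.95, 0.0], [-0.95, -0.312, 0.0], [-0.0, -0.0, -1.0]]
wrist_force: [1.4, -0.1, -2.8]
gripper_width: 0.148
gripper_force: 29.9
```

move_arm --targets "0.1 -0.9 0 -0.2;0 -0.8 0 -0.2;0 -0.4 0 0;0 -0.2 0 0;0 0 0 0;0 0 0 0"

```text
time_s: 4.17
tcp_pos: [0.4707, 0.1311, 0.0778]
ee_rot: [[0.28, -0.96, 0.001], [-0.96, -0.28, 0.001], [-0.0, -0.001, -1.0]]
wrist_force: [-0.6, -0.0, -2.4]
gripper_width: 0.148
gripper_force: 29.9
```

```bash
python3 - <<'E'
from h import *
s=sense();c=snap("wrist","w3")
W=np.eye(4);W[:3,:3]=s["ee_rot"];W[:3,3]=s["tcp_pos"];W=W@c["hand_eye"];np.save("pics/w3W.npy",W)
print(s["tcp_pos"],s["ee_rot"][:,0],s["wrist_force"])
E
```

```text
[0.4707088  0.13113755 0.077816  ] [ 2.79987519e-01 -9.60003591e-01 -3.06375764e-04] [-0.61796491 -0.04298049 -2.38190304]
```

View pics/w3.png

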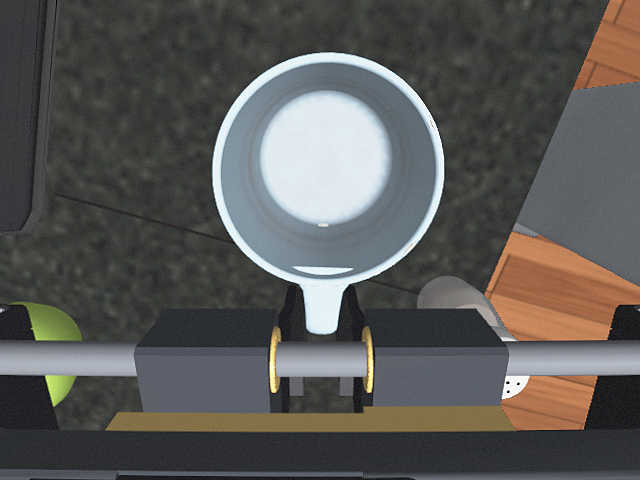

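```bash
python3 - <<'E'
from h import *
c=dict(np.load("pics/w3.npz"));W=np.load("pics/w3W.npy")
t=np.array([.4707,.1311])
C=at_z(c,328,169,.112,W);F=at_z(c,325,158,.027,W)
print(C,F,"off",C[:2]-t, "needed shift mm", 1e3*(np.array([.491,-.0529])-C[:2]))
E
```

```text
[0.48814738 0.06615951 0.112     ] [0.48737948 0.07006325 0.027     ] off [ 0.01744738 -0.06494049] needed shift mm [   2.85262197 -119.05950906]
```

move_arm --targets "0 0 -0.32 0;0 -0.3 -0.32 0;0.02 -0.6 0 0;0.02 -0.7 0 0;0.02 -0.7 0 0;0.02 -0.7 0 0;0.02 -0.7 0 0;0.02 -0.6 0 0;0 -0.4 0 0;0 -0.06 0 0"

```text
time_s: 5.05
tcp_pos: [0.4725, 0.0104, 0.0606]
ee_rot: [[0.278, -0.961, -0.002], [-0.961, -0.278, -0.001], [0.0, 0.002, -1.0]]
wrist_force: [-0.6, 0.1, -3.0]
gripper_width: 0.148
gripper_force: 29.9
```

move_arm --targets "0 0 -0.08 0;0 0 -0.08 0;0 0 0 0;0 0 0 0"

```text
time_s: 5.38
tcp_pos: [0.4736, 0.0123, 0.0576]
ee_rot: [[0.281, -0.96, 0.0], [-0.96, -0.281, -0.0], [0.0, -0.0, -1.0]]
wrist_force: [0.6, -0.2, -0.4]
gripper_width: 0.146
gripper_force: 30.0
```

```bash
python3 - <<'E'
from h import *
s=sense();print(s["tcp_pos"],s["wrist_force"])
c=snap("side","side2");a=c["image"][215:345,240:415];cv2.imwrite("pics/cs2.png",cv2.resize(a,None,fx=4.5,fy=4.5,interpolation=cv2.INTER_CUBIC))
E
```

```text
[0.47360558 0.01230077 0.05763703] [ 0.63417478 -0.24585821 -0.43167869]
```

View pics/cs2.png

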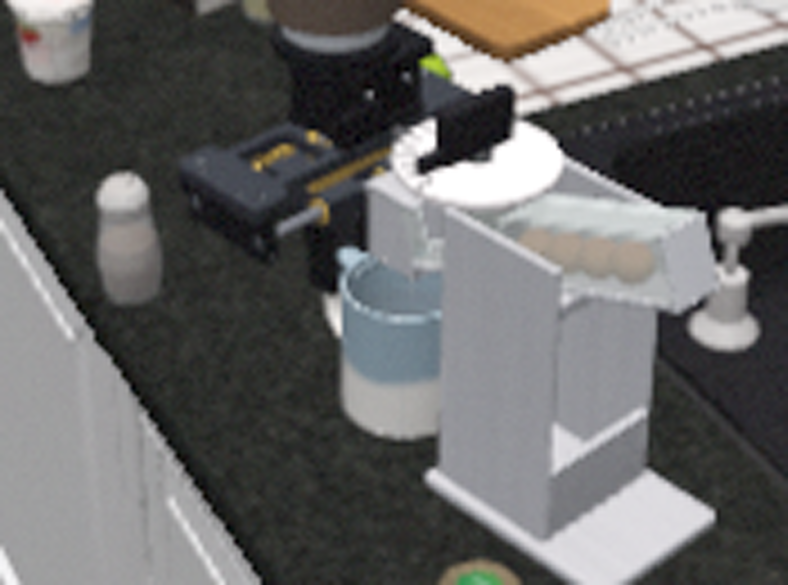

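move_arm --targets "0 0 0 0;0 0 0 0;0 0 0 0;0 0 0 0;-0.1 0.3 0 0;-0.2 0.7 0 0;-0.2 0.7 0 0;-0.2 0.7 0.4 0;-0.2 0.7 0.9 0;-0.1 0.4 0.9 0" --gripper 40

```text
time_s: 6.27
tcp_pos: [0.4471, 0.1005, 0.1126]
ee_rot: [[0.281, -0.96, -0.002], [-0.96, -0.281, -0.001], [0.001, 0.002, -1.0]]
wrist_force: [0.4, -0.1, 0.2]
gripper_width: 0.458
gripper_force: 0.0
```

```bash
cat > v.py <<'E'
from h import *
s=sense();print(s["tcp_pos"],s["ee_rot"][:,1],s["wrist_force"],s["joints"].round(0))
S=snap("side","side3");T=snap("top","top3")
a=cv2.resize(T["image"][195:295,300:410],None,fx=5,fy=5,interpolation=cv2.INTER_CUBIC)
b=cv2.resize(S["image"][215:325,305:355],None,fx=4.5,fy=4.5,interpolation=cv2.INTER_CUBIC)
m=np.zeros((500,800,3),np.uint8);m[:500,:550]=a;m[:495,560:785]=b;cv2.imwrite("pics/m3.png",m)
E
python3 v.py
```

```text
[0.44714101 0.10047975 0.11256857] [-0.95971985 -0.28094853  0.00239346] [ 0.41217153 -0.12613749  0.21921737] [ 33.  13. -31.  -0. -46. -17.]
```

View pics/m3.png

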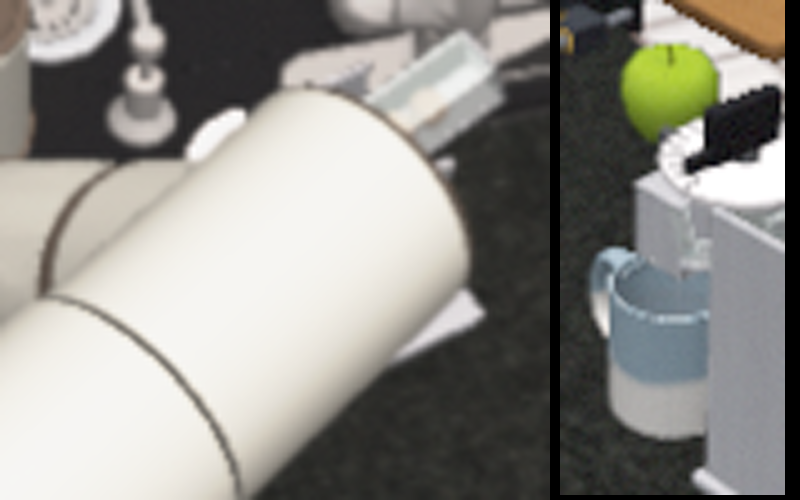

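move_arm --targets "0 0 0.84 0;0 0 0.84 0;0.2 -0.6 0.84 0;0.2 -0.8 0.84 0;0.2 -0.8 0.84 0;0.2 -0.8 0.84 0;0.28 -0.8 0.84 0;0.2 -0.7 0.8 0;0 0 0 0;0 0 0 0"

```text
time_s: 7.2
tcp_pos: [0.4806, -0.0137, 0.2797]
ee_rot: [[0.278, -0.961, 0.001], [-0.961, -0.278, 0.001], [-0.001, -0.001, -1.0]]
wrist_force: [0.3, 0.2, -0.8]
gripper_width: 0.458
gripper_force: 0.0
```

```bash
python3 - <<'E'
from h import *
s=sense();c=snap("wrist","w4")
W=np.eye(4);W[:3,:3]=s["ee_rot"];W[:3,3]=s["tcp_pos"];W=W@c["hand_eye"];np.save("pics/w4W.npy",W)
print(s["tcp_pos"],proj(c,[.506,-.104,.202],W))
T=dict(np.load("pics/top0.npz"));S=dict(np.load("pics/side0.npz"))
def tri(a,b):
    o,d=ray(T,*a,T["world_from_camera"]);q,e=ray(S,*b,S["world_from_camera"])
    k=np.linalg.lstsq(np.c_[d,-e],q-o,rcond=None)[0];return (o+d*k[0]+q+e*k[1])/2,np.linalg.norm(o+d*k[0]-q-e*k[1])
print("faucet",tri((345,130),(473,212)),tri((385,150),(470,212)),at_z(T,400,195,.03))
E
```

```text
[ 0.48056189 -0.0137155   0.27970659] [[324.09208144 101.08583907]]
faucet (array([ 0.84738703, -0.17096225,  0.26171311]), np.float64(0.0018819669255669886)) (array([ 0.72359184, -0.25828466,  0.31041784]), np.float64(0.05111744001849151)) [ 0.72960316 -0.34855834  0.03      ]
```

```bash
python3 - <<'E'
import cv2
a=cv2.imread("pics/w4.png")[5:203,192:456];cv2.imwrite("pics/c4.png",cv2.resize(a,None,fx=3,fy=3,interpolation=cv2.INTER_CUBIC))
E
```

```text
(no output)
```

View pics/c4.png

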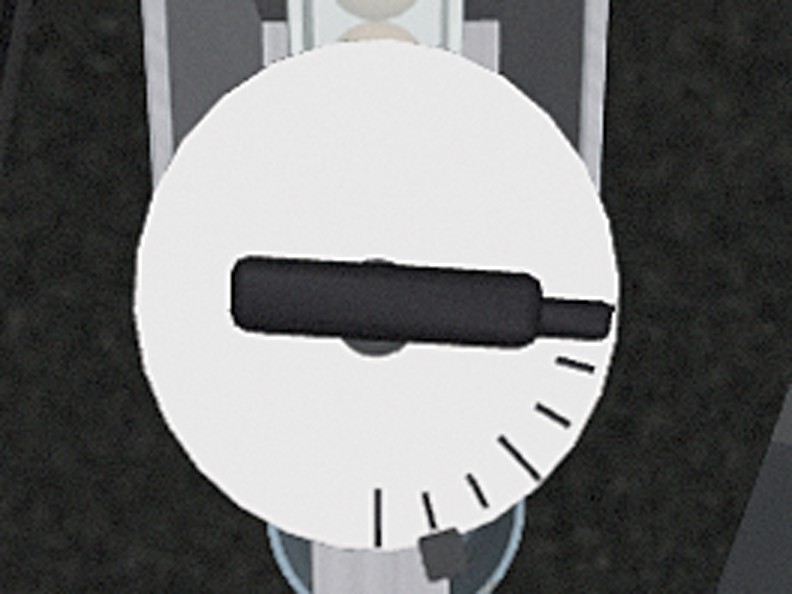

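```bash
cat > d.py <<'E'
from h import *
c=dict(np.load("pics/w4.npz"));W=np.load("pics/w4W.npy")
q=lambda u,v,z:at_z(c,192+u/3,5+v/3,z,W)[:2]
e=np.array([q(*p,.202) for p in((135,300),(619,300),(377,40),(377,549),(200,130),(555,120),(200,470))])
A=np.c_[2*e,np.ones(len(e))];x=np.linalg.lstsq(A,(e**2).sum(1),rcond=None)[0];C=x[:2];print("dial C",C,"r",np.sqrt(x[2]+C@C))
def an(P): d=P-C;return (-(np.degrees(np.arctan2(d[1],d[0]))-(180+16.39))+180)%360-180,np.hypot(*d)
for n,p in{"15":(575,364),"30":(553,415),"45":(519,458),"60":(478,491),"75":(430,510),"90":(378,517)}.items():print(n,an(q(*p,.202)))
for p in((443,555),(441,533),(462,575)):print("clip",an(q(*p,.203)))
print("nose",an(q(606,320,.210)))
a=q(235,293,.242);b=q(540,310,.242);d=b-a;print("bar dir",(180+16.39)-np.degrees(np.arctan2(d[1],d[0]))%360,"mid",(a+b)/2,np.hypot(*d))
E
python3 d.py
```

```text
dial C [ 0.50829029 -0.09903331] r 0.04753967814364462
15 (np.float64(14.666110875381719), np.float64(0.04053812764487411))
30 (np.float64(29.794734013253674), np.float64(0.040555126004345916))
45 (np.float64(45.09242164160813), np.float64(0.04047480602845042))
60 (np.float64(60.06496025870649), np.float64(0.0407459628684364))
75 (np.float64(75.01170984966058), np.float64(0.04054523875370025))
90 (np.float64(90.38269045501977), np.float64(0.04056897337864063))
clip (np.float64(74.71080001821161), np.float64(0.05013795258461745))
clip (np.float64(73.74927815533079), np.float64(0.04560101709802904))
clip (np.float64(71.85019665110514), np.float64(0.05534108432744286))
nose (np.float64(2.7700830700772485), np.float64(0.043619280983864826))
bar dir 3.2747198462546976 mid [ 0.50640783 -0.09974886] 0.05001796082936322
```

move_arm --targets "0.1 -0.35 0 0.97;0.1 -0.35 0 0.97;0.1 -0.35 0 0.97;0.1 -0.35 0 0.97;0.1 -0.35 0 0.97;0.1 -0.35 0 0.97;0.1 -0.35 0 0.97;0.1 -0.35 0 0.97;0.1 -0.35 0 0.97;0.1 -0.3 0 0.97"

```text
time_s: 8.08
tcp_pos: [0.5046, -0.099, 0.2776]
ee_rot: [[0.907, -0.422, -0.004], [-0.422, -0.907, 0.0], [-0.003, 0.001, -1.0]]
wrist_force: [-0.3, -1.1, -0.6]
gripper_width: 0.462
gripper_force: 0.0
```

move_arm --targets "0 0 0 0.97;0 0 0 0.97;0 0 0 0.97;0 0 0 0.97;0 0 0 0.97;0 0 0 0.97;0 0 0 0.97;0 0 0 0.97;0 0 0 0;0 0 0 0"

```text
time_s: 8.92
tcp_pos: [0.5048, -0.0988, 0.2782]
ee_rot: [[0.972, 0.233, -0.003], [0.233, -0.972, 0.0], [-0.002, -0.001, -1.0]]
wrist_force: [-0.5, -0.9, -0.4]
gripper_width: 0.461
gripper_force: 0.0
```

```bash
cat > p.py <<'E'
from h import *
s=sense();y=s["ee_rot"][:,1];print(s["tcp_pos"]*1e3,np.degrees(np.arctan2(y[1],y[0]))%360,s["joints"].round(1),s["wrist_force"],s["moment"])
E
python3 p.py
```

```text
[504.77964335 -98.80231638 278.22100553] 283.47330418797605 [  7.    9.1  -9.3  -0.  -71.7  96.5] [-0.50982457 -0.87487233 -0.44573301] [-0.04795495  0.00307816  0.0061899 ]
```

move_arm --targets "0.09 -0.05 -0.5 0;0 0 -0.6 0;0 0 -0.6 0;0 0 -0.6 0;0 0 -0.4 0;0 0 0 0;0 0 0 0"

```text
time_s: 9.5
tcp_pos: [0.5075, -0.1007, 0.2117]
ee_rot: [[0.972, 0.234, -0.001], [0.234, -0.972, -0.0], [-0.001, 0.0, -1.0]]
wrist_force: [0.3, -0.5, -0.4]
gripper_width: 0.46
gripper_force: 0.0
```

move_arm --targets "0 0 0 0;0 0 0 0;0 0 0 0;0 0 0 0;0 0 0 0;0 0 0 0;0 0 0 0" --gripper 0

```text
time_s: 10.08
tcp_pos: [0.5076, -0.1003, 0.2124]
ee_rot: [[0.972, 0.234, 0.0], [0.234, -0.972, 0.001], [0.001, -0.001, -1.0]]
wrist_force: [-1.4, 2.9, 2.6]
gripper_width: 0.136
gripper_force: 30.0
```

```bash
python3 p.py
```

```text
[ 507.61278838 -100.27553385  212.42783774] 283.54193257091345 [  6.8  12.  -15.4  -0.1 -62.6  96.8] [-1.36041257  2.9327615   2.63460907] [ 0.95218052  0.37955294 -0.06407086]
```

move_arm --targets "0 0 0 -0.72;0 0 0 -0.72;0 0 0 -0.72;0 0 0 -0.72;0 0 0 -0.72;0 0 0 -0.72;0 0 0 -0.72;0 0 0 -0.72;0 0 0 -0.72;0 0 0 -0.72"

```text
time_s: 10.92
tcp_pos: [0.5076, -0.1, 0.2124]
ee_rot: [[0.923, -0.384, 0.0], [-0.384, -0.923, 0.001], [-0.0, -0.001, -1.0]]
wrist_force: [-2.2, 4.5, 2.8]
gripper_width: 0.137
gripper_force: 30.0
```

move_arm --targets "0 0 0 -0.72;0 0 0 -0.72;0 0 0 -0.72;0 0 0 -0.72;0 0 0 -0.72;0 0 0 -0.72;0 0 0 -0.72;0 0 0 -0.72;0 0 0 -0.72;0 0 0 -0.72"

```text
time_s: 11.75
tcp_pos: [0.5078, -0.0997, 0.2124]
ee_rot: [[0.521, -0.854, 0.001], [-0.854, -0.521, 0.002], [-0.001, -0.002, -1.0]]
wrist_force: [-2.2, 5.8, 3.3]
gripper_width: 0.135
gripper_force: 30.0
```

move_arm --targets "0 0 0 0;0 0 0 0;0 0 0 0;0 0 0 0"

```text
time_s: 12.08
tcp_pos: [0.5078, -0.0997, 0.2124]
ee_rot: [[0.523, -0.852, 0.001], [-0.852, -0.523, 0.002], [-0.001, -0.002, -1.0]]
wrist_force: [-1.5, 5.0, 3.0]
gripper_width: 0.133
gripper_force: 30.0
```

```bash
python3 p.py
```

```text
[507.82201992 -99.73590991 212.39788136] 211.55342757991218 [  6.8  12.  -15.4  -0.1 -62.6  24.8] [-1.50525984  5.03664624  2.97527173] [ 1.58196496  0.38725716 -0.09580341]
```

move_arm --targets "0 0 0 0;0 0 0 0;0 0 0 0;0 0 0 0;0 0 0.4 0;0 0 0.8 0;0 0 0.8 0;0 0 0.7 0;-0.2 0.6 0 -0.6;-0.2 0.7 0 -0.6" --gripper 40

```text
time_s: 12.92
tcp_pos: [0.4984, -0.0687, 0.2816]
ee_rot: [[0.427, -0.904, 0.004], [-0.904, -0.427, 0.0], [0.001, -0.003, -1.0]]
wrist_force: [0.1, 0.1, 0.3]
gripper_width: 0.459
gripper_force: 0.0
```

move_arm --targets "-0.2 0.7 0 -0.6;-0.2 0.7 0 -0.6;-0.2 0.7 0 -0.7;-0.1 0.1 0 0;0 0 0 0;0 0 0 0"

```text
time_s: 13.42
tcp_pos: [0.4803, -0.0135, 0.2801]
ee_rot: [[0.278, -0.961, 0.001], [-0.961, -0.278, -0.0], [0.0, -0.001, -1.0]]
wrist_force: [-0.3, -1.4, 0.2]
gripper_width: 0.462
gripper_force: 0.0
```

```bash
cat > m.py <<'E'
from h import *
s=sense();c=snap("wrist","w5");snap("side","side5");snap("top","top5")
W=np.eye(4);W[:3,:3]=s["ee_rot"];W[:3,3]=s["tcp_pos"];W=W@c["hand_eye"]
g=cv2.cvtColor(c["image"],cv2.COLOR_BGR2GRAY)
wm=cv2.inRange(g,190,255);n,l,st,ct=cv2.connectedComponentsWithStats(wm);i=1+st[1:,4].argmax()
h=max(cv2.findContours((l==i).astype(np.uint8),0,2)[0],key=cv2.contourArea);h=cv2.convexHull(h)
print("white",st[i])
hp=np.array([at_z(c,*p,.202,W)[:2] for p in h[:,0].astype(float)])
A=np.c_[2*hp,np.ones(len(hp))];x=np.linalg.lstsq(A,(hp**2).sum(1),rcond=None)[0];C=x[:2];print("C",C,np.sqrt(x[2]+C@C))
# sample dark profile on circles: angle in valve scale
a=np.arange(40,115,.25)
for r,z in((.050,.203),(.041,.202),(.040,.210),(.034,.210),(.020,.242)):
    w=np.radians(180+16.39-a);P=np.c_[C[0]+r*np.cos(w),C[1]+r*np.sin(w),np.full(len(a),z)]
    v=cv2.remap(g,proj(c,P,W).astype(np.float32)[:,None],None,cv2.INTER_LINEAR)[:,0]
    print(r,z,[(k,int(t)) for k,t in zip(a[::6],v[::6])])
    d=a[v<80]; print("   dark",d.min() if len(d) else None,d.max() if len(d) else None,d.mean() if len(d) else None)
E
python3 m.py
```

```text
white [  237     0   160   189 19170]
C [ 0.50933927 -0.10179498] 0.04876254830372622
0.05 0.203 [(np.float64(40.0), 22), (np.float64(41.5), 28), (np.float64(43.0), 31), (np.float64(44.5), 26), (np.float64(46.0), 28), (np.float64(47.5), 20), (np.float64(49.0), 28), (np.float64(50.5), 23), (np.float64(52.0), 12), (np.float64(53.5), 144), (np.float64(55.0), 145), (np.float64(56.5), 49), (np.float64(58.0), 55), (np.float64(59.5), 62), (np.float64(61.0), 86), (np.float64(62.5), 80), (np.float64(64.0), 77), (np.float64(65.5), 81), (np.float64(67.0), 72), (np.float64(68.5), 94), (np.float64(70.0), 121), (np.float64(71.5), 77), (np.float64(73.0), 76), (np.float64(74.5), 77), (np.float64(76.0), 76), (np.float64(77.5), 78), (np.float64(79.0), 75), (np.float64(80.5), 119), (np.float64(82.0), 181), (np.float64(83.5), 200), (np.float64(85.0), 205), (np.float64(86.5), 190), (np.float64(88.0), 194), (np.float64(89.5), 196), (np.float64(91.0), 175), (np.float64(92.5), 192), (np.float64(94.0), 197), (np.float64(95.5), 202), (np.float64(97.0), 201), (np.float64(98.5), 198), (np.float64(100.0), 204), 
[... 4714 characters left out ...]
7), (np.float64(74.5), 54), (np.float64(76.0), 54), (np.float64(77.5), 52), (np.float64(79.0), 53), (np.float64(80.5), 52), (np.float64(82.0), 50), (np.float64(83.5), 52), (np.float64(85.0), 49), (np.float64(86.5), 48), (np.float64(88.0), 47), (np.float64(89.5), 42), (np.float64(91.0), 24), (np.float64(92.5), 20), (np.float64(94.0), 94), (np.float64(95.5), 216), (np.float64(97.0), 241), (np.float64(98.5), 235), (np.float64(100.0), 233), (np.float64(101.5), 233), (np.float64(103.0), 232), (np.float64(104.5), 232), (np.float64(106.0), 233), (np.float64(107.5), 233), (np.float64(109.0), 233), (np.float64(110.5), 233), (np.float64(112.0), 233), (np.float64(113.5), 233)]
   dark 61.75 93.75 77.75
```

```bash
python3 - <<'E'
from h import *
c=dict(np.load("pics/w5.npz"));s=sense()
W=np.eye(4);W[:3,:3]=s["ee_rot"];W[:3,3]=s["tcp_pos"];W=W@c["hand_eye"]
g=cv2.cvtColor(c["image"],cv2.COLOR_BGR2GRAY)
C=np.array([.508,-.0989]);a=np.arange(60,95,.25)
for r,z,t in((.047,.203,100),(.049,.203,100),(.051,.204,100),(.041,.210,130),(.036,.210,130),(.034,.21,130),(.02,.242,130),(-.02,.242,130)):
    w=np.radians(180+16.39-a);P=np.c_[C[0]+r*np.cos(w),C[1]+r*np.sin(w),np.full(len(a),z)]
    v=cv2.remap(g,proj(c,P,W).astype(np.float32)[:,None],None,cv2.INTER_LINEAR)[:,0]
    d=a[v<t]; m=np.split(d,np.where(np.diff(d)>.3)[0]+1); print(r,[(k[0],k[-1],k.mean()) for k in m if len(k)])
for n in("side0","side3","side5","top5"):
    b=dict(np.load(f"pics/{n}.npz"))["image"].astype(int);k=(b[...,2]-b[...,0]>25)&(b[...,2]>130)
    if n=="top5":print(n,k[200:235,365:400].sum());continue
    print(n,"chute",k[264:280,352:388].sum(),"mug",k[270:290,312:345].sum(),"apple",np.argwhere((b[...,1]-b[...,0]>60)&(b[...,1]>b[...,2]+15))[:,:].mean(0), )
d=np.abs(dict(np.load("pics/side3.npz"))["image"].astype(int)-dict(np.load("pics/side5.npz"))["image"]).max(2)>40
n,l,st,ct=cv2.connectedComponentsWithStats(d.astype(np.uint8));print([list(x) for x in st[1:] if x[4]>12])
E
```

```text
0.047 [(np.float64(60.0), np.float64(67.75), np.float64(63.875)), (np.float64(69.25), np.float64(79.75), np.float64(74.5))]
0.049 [(np.float64(60.0), np.float64(79.5), np.float64(69.75))]
0.051 [(np.float64(60.0), np.float64(79.25), np.float64(69.625))]
0.041 [(np.float64(60.0), np.float64(60.5), np.float64(60.25)), (np.float64(70.75), np.float64(80.0), np.float64(75.375)), (np.float64(90.0), np.float64(91.25), np.float64(90.625))]
0.036 [(np.float64(60.0), np.float64(60.75), np.float64(60.375)), (np.float64(70.0), np.float64(80.75), np.float64(75.375)), (np.float64(89.75), np.float64(91.5), np.float64(90.625))]
0.034 [(np.float64(70.0), np.float64(81.25), np.float64(75.625)), (np.float64(89.75), np.float64(91.5), np.float64(90.625))]
0.02 [(np.float64(60.0), np.float64(92.25), np.float64(76.125))]
-0.02 [(np.float64(60.0), np.float64(91.25), np.float64(75.625))]
side0 chute 60 mug 0 apple [216.68262411 312.52659574]
side3 chute 65 mug 0 apple [241.46704871 330.14040115]
side5 chute 0 mug 0 apple [228.04010025 320.53634085]
top5 2
[[np.int32(36), np.int32(0), np.int32(28), np.int32(2
[... 787 characters left out ...]
.int32(14), np.int32(21), np.int32(134)], [np.int32(347), np.int32(233), np.int32(9), np.int32(18), np.int32(78)], [np.int32(336), np.int32(261), np.int32(3), np.int32(8), np.int32(17)], [np.int32(365), np.int32(273), np.int32(19), np.int32(5), np.int32(35)], [np.int32(146), np.int32(279), np.int32(17), np.int32(5), np.int32(43)], [np.int32(150), np.int32(284), np.int32(25), np.int32(35), np.int32(236)], [np.int32(98), np.int32(286), np.int32(8), np.int32(20), np.int32(57)], [np.int32(115), np.int32(287), np.int32(25), np.int32(23), np.int32(121)], [np.int32(125), np.int32(289), np.int32(27), np.int32(44), np.int32(492)], [np.int32(99), np.int32(307), np.int32(9), np.int32(5), np.int32(29)]]
```

move_arm --targets "-0.2 0.7 0 0;-0.2 0.7 0 0;-0.2 0.7 0 0;-0.2 0.7 0 0;0 0 0 0;0 0 0 0;0 0 0 0;0 0 0 0;0 0 0 0;0 0 0 0"

```text
time_s: 14.4
tcp_pos: [0.4603, 0.0562, 0.2795]
ee_rot: [[0.275, -0.961, -0.0], [-0.961, -0.275, -0.0], [0.0, 0.0, -1.0]]
wrist_force: [0.3, 0.2, 0.1]
gripper_width: 0.456
gripper_force: 0.0
```

```bash
python3 - <<'E'
from h import *
s=sense();c=snap("wrist","w6");S=snap("side","side6")
W=np.eye(4);W[:3,:3]=s["ee_rot"];W[:3,3]=s["tcp_pos"];W=W@c["hand_eye"]
M=np.array([.4911,-.0526])
print(s["tcp_pos"],"rim",proj(c,[*M,.092],W),"floor",proj(c,[*M,.02],W))
def tan(b): b=b.astype(int);return ((b[...,2]-b[...,0]>25)&(b[...,2]>90)).astype(np.uint8)
n,l,st,ct=cv2.connectedComponentsWithStats(tan(c["image"][:300]))
for x,q in zip(st[1:],ct[1:]):
    if x[4]>5: print(x,"at z.03",at_z(c,*q,.03,W)[:2])
x0,y0=312,262;n,l,st,ct=cv2.connectedComponentsWithStats(tan(S["image"][225:345,290:400]))
print("side",[(x[:5]+np.array([290,225,0,0,0])).tolist() for x in st[1:] if x[4]>3])
d=np.abs(S["image"].astype(int)-dict(np.load("pics/side3.npz"))["image"]).max(2)[225:345,300:400]>30
n,l,st,ct=cv2.connectedComponentsWithStats(d.astype(np.uint8));print([(x+np.array([300,225,0,0,0])).tolist() for x in st[1:] if x[4]>5])
E
```

```text
[0.46026691 0.05615808 0.27948256] rim [[322.82943276  83.8933299 ]] floor [[322.61278447  90.55186984]]
[  448     0   192   133 21363] at z.03 [ 0.28109281 -0.13997171]
[342  87   6  20  94] at z.03 [ 0.46850265 -0.05265169]
[306 111  22  10 161] at z.03 [ 0.49052813 -0.02805151]
[ 386  216  149   84 8082] at z.03 [0.29919923 0.09030984]
[  0 265  39  12  83] at z.03 [0.77781345 0.2325137 ]
[ 43 264   4   3  10] at z.03 [0.74930545 0.21708156]
[ 40 268  56  26 202] at z.03 [0.727021   0.23236863]
[ 97 277  12  15  46] at z.03 [0.67919031 0.22417502]
[ 99 284  59  16 644] at z.03 [0.6500411  0.22517637]
[ 42 295   4   5  12] at z.03 [0.74779633 0.25836339]
side [[319, 225, 21, 19, 294], [348, 225, 13, 4, 32], [338, 339, 18, 6, 47]]
[[300, 225, 8, 2, 13], [331, 233, 15, 22, 148], [347, 233, 9, 19, 90], [336, 261, 3, 9, 24], [362, 272, 23, 6, 59]]
```

```bash
python3 - <<'E'
from h import *
c=dict(np.load("pics/w6.npz"));b=c["image"].astype(int)
for r in range(70,126,5):print(r,' '.join("%d/%d"%(b[r,k,2],b[r,k,2]-b[r,k,0]) for k in range(280,366,5)))
for n in("side3","side6"):
    b=dict(np.load(f"pics/{n}.npz"))["image"].astype(int);print(n,b[260:272:2,334:341,:].tolist())
E
```

```text
70 104/-23 83/-17 87/-16 220/-3 220/-4 218/-5 217/-4 219/-5 218/-3 219/-3 218/-4 76/-7 90/-4 91/-3 69/-13 65/-11 62/-15 184/-41
75 184/-44 90/-24 82/-20 220/-1 220/-4 217/-3 216/-3 219/-3 216/-4 218/-3 218/-4 155/-8 226/-4 148/-28 86/-13 66/-10 63/-15 176/-39
80 170/-39 89/-23 93/-21 217/-5 219/-4 218/-5 217/-3 221/-2 217/-3 218/-3 216/-5 217/-4 219/-2 164/-23 137/-26 65/-16 72/-13 121/-29
85 150/-32 89/-16 104/-23 217/-4 221/-3 219/-3 214/-4 220/-4 217/-3 218/-3 219/-4 220/-5 218/-4 165/-25 148/-25 70/-16 66/-11 86/-20
90 147/-31 87/-17 138/-27 220/-3 221/-2 217/-3 215/-4 220/-3 218/-3 219/-3 217/-4 220/-3 220/-5 163/91 158/-25 86/-16 63/-14 97/-24
95 163/-34 92/-18 145/-26 218/-4 220/-4 219/-3 216/-4 220/-4 215/-3 218/-3 217/-3 218/-4 218/-5 183/94 167/-27 92/-18 68/-12 137/-36
100 191/-37 92/-21 133/-28 219/-4 219/-2 217/-5 214/-3 222/-2 217/-4 216/-5 217/-3 219/-3 220/-4 182/92 158/-25 82/-16 67/-17 177/-40
105 127/-33 95/-19 101/-22 224/-3 221/-2 216/-3 214/-4 220/-3 216/-3 216/-4 217/-4 220/-3 220/-4 138/4 147/-24 70/-16 68/-15 112/-26
110 42/6 143/-36 91/-20 152/-28 77/-4 79/-
[... 1219 characters left out ...]
56, 151, 152], [153, 150, 150], [148, 146, 148], [146, 144, 146], [166, 163, 166], [182, 178, 183], [186, 184, 188]], [[152, 146, 147], [142, 135, 136], [86, 82, 81], [69, 63, 62], [123, 117, 115], [186, 180, 179], [201, 196, 196]], [[155, 151, 149], [144, 138, 136], [82, 79, 76], [69, 64, 65], [105, 101, 99], [152, 148, 146], [149, 145, 143]], [[184, 181, 177], [146, 139, 139], [91, 88, 86], [71, 69, 67], [105, 99, 100], [152, 145, 146], [153, 148, 145]], [[170, 169, 167], [168, 166, 163], [140, 137, 134], [101, 98, 99], [113, 109, 109], [152, 148, 147], [153, 147, 145]], [[165, 165, 156], [188, 188, 182], [171, 167, 166], [171, 168, 166], [156, 155, 152], [152, 148, 146], [152, 146, 144]]]
```

move_arm --targets "0.7 0.2 0 0;0.7 0.2 0 0;0.7 0.2 0 0;0 0 0 0;0 0 0 0"

```text
time_s: 14.92
tcp_pos: [0.5128, 0.0717, 0.2788]
ee_rot: [[0.276, -0.961, -0.002], [-0.961, -0.276, -0.001], [0.0, 0.002, -1.0]]
wrist_force: [-0.6, -1.0, -0.6]
gripper_width: 0.461
gripper_force: 0.0
```

```bash
cat > n.py <<'E'
from h import *
s=sense();c=snap("wrist","w7")
W=np.eye(4);W[:3,:3]=s["ee_rot"];W[:3,3]=s["tcp_pos"];W=W@c["hand_eye"]
b=c["image"].astype(int);k=((b[...,2]-b[...,0]>20)&(b[...,2]>70)).astype(np.uint8)[:290]
r=proj(c,[[.4911,-.0526,.092]],W)[0];print("rim",r)
n,l,st,ct=cv2.connectedComponentsWithStats(k)
for x,q in zip(st[1:],ct[1:]):
    if x[4]>5 and np.hypot(*(q-r))<110: print(x,at_z(c,*q,.02,W)[:2])
for m in("top0","top5"):
    b=dict(np.load(f"pics/{m}.npz"))["image"].astype(int);print(m,((b[...,2]-b[...,0]>20)&(b[...,2]>120))[195:245,335:402].sum())
E
python3 n.py
```

```text
rim [387.39670787  83.43978761]
[350  72  30  48 616] [ 0.50370415 -0.04221691]
top0 23
top5 125
```

move_arm --targets "-0.8 -0.23 0 0;-0.8 -0.23 0 0;-0.8 -0.23 0 0;-0.8 -0.23 0 0;-0.8 -0.23 0 0;0 0 0 0;0 0 0 0"

```text
time_s: 15.55
tcp_pos: [0.4115, 0.0425, 0.2803]
ee_rot: [[0.277, -0.961, 0.002], [-0.961, -0.277, 0.001], [-0.0, -0.002, -1.0]]
wrist_force: [-0.5, -0.6, 0.5]
gripper_width: 0.462
gripper_force: 0.0
```

```bash
python3 n.py
```

```text
rim [263.97144297  83.44551677]
[258  85  42  35 615] [ 0.47989854 -0.04420438]
top0 23
top5 125
```

move_arm --targets "-0.5 -0.7 0 0;-0.5 -0.7 0 0;-0.5 -0.7 0 0;0 0 0 0;0 0 0 0"

```text
time_s: 16.02
tcp_pos: [0.3754, -0.0098, 0.2798]
ee_rot: [[0.275, -0.961, 0.001], [-0.961, -0.275, 0.0], [0.0, -0.001, -1.0]]
wrist_force: [0.9, 0.3, -0.9]
gripper_width: 0.46
gripper_force: 0.0
```

```bash
python3 n.py; python3 - <<'E'
from h import *
c=dict(np.load("pics/w7.npz"));b=c["image"].astype(int);s=sense()
W=np.eye(4);W[:3,:3]=s["ee_rot"];W[:3,3]=s["tcp_pos"];W=W@c["hand_eye"]
k=((b[...,2]-b[...,0]>20)&(b[...,2]>70))
u,v=proj(c,[.4911,-.0526,.092],W)[0].astype(int)
print(u,v)
for r in range(v-50,v+50,3):print(r,''.join('#' if k[r,j] else ('+' if b[r,j].mean()>205 else '.') for j in range(u-60,u+60,2)))
E
```

```text
rim [209.56677962 132.96436142]
[218 115  34  45 779] [ 0.48510124 -0.04627267]
top0 23
top5 125
210 132
82 ......+++++++++++++++++++..+++++++++........................
85 ......+++++++++++++++++++++...+++++.........................
88 .......++++++++++++++++++++++...++..........................
91 .......+++++++++++++++++++++++++++..........................
94 ......+++++++++++++..++++++++++++...........................
97 ......++++++++++++++...+++++++++............................
100 .......+++++++++++++++..+++++++.............................
103 .......++++++++++++++++...++++..............................
106 ........+++++++.+++++++++..++...............................
109 ........+++++++..++++++++++.................................
112 .........+++++++..+++++++++.................................
115 ..........+++++++..++++++..........#........................
118 ..........++++++++..++++..........####......................
121 ...........+++++++++++............#####.....................
124 ...........+++++++++...............####.....................
127 ..+++++++..+...++.....
[... 508 characters left out ...]
..........................#######.................
154 ....................................######..................
157 ....................................#####...................
160 ............................................................
163 ............................................................
166 ............................................................
169 ............................................................
172 ............................................................
175 ............................................................
178 ..........................................+.................
181 ........................................+++.................
```

```bash
python3 - <<'E'
from h import *
c=dict(np.load("pics/w7.npz"));h=c["hand_eye"]
def L(u,v,tcp):
    W=np.eye(4);W[:3,:3]=[[.2755,-.961,0],[-.961,-.2755,0],[0,0,-1]];W[:3,3]=tcp;W=W@h
    d=at_z(c,u,v,.019,W)[:2]-[.4911,-.0526];n=np.radians(16.39);return 1e3*np.array([np.cos(n)*d[0]+np.sin(n)*d[1],-np.sin(n)*d[0]+np.cos(n)*d[1]])
B=(.3754,-.0098,.2798);A=(.5128,.0717,.2788)
for n,u,v,t in(("up",216,126,B),("right",240,138,B),("bot",224,149,B),("left",362,84,A),("leftbot",372,109,A)):print(n,L(u,v,t).round(0))
E
```

```text
up [13. -5.]
right [-12.   7.]
bot [ 6. 19.]
left [15. -6.]
leftbot [ 4. 18.]
```

```bash
python3 - <<'E'
from h import *
c=dict(np.load("pics/w7.npz"));b=c["image"].astype(int)
print("cols",list(range(186,262,4)))
for r in range(85,176,4):print(r,' '.join("%3d,%3d"%(b[r,k,2],b[r,k,2]-b[r,k,0]) for k in range(186,262,4)))
W=np.eye(4);W[:3,:3]=[[.2755,-.961,0],[-.961,-.2755,0],[0,0,-1]];W[:3,3]=(.3754,-.0098,.2798);W=W@c["hand_eye"]
n=np.radians(16.39);R=np.array([[np.cos(n),-np.sin(n)],[np.sin(n),np.cos(n)]])
for l in((-8,-18,19),(-17,-13,19),(0,-19,19)):print(l,proj(c,[*(R@np.array(l[:2])/1e3+[.4911,-.0526]),.019],W))
O=np.array([.508,-.099]) # dial centre (wrist frame)
for nm,l in(("hood",[(-17,34,108),(-17,72,108),(17,72,108),(-17,34,160)]),("dial",[(-48,0,202),(-34,34,202)]),("panel",[(-50,-12,196),(-50,-12,10)])):
  for q in l: print(nm,q,proj(c,[*(O+R@np.array(q[:2])/1e3),q[2]/1e3],W)[0].round())
E
```

```text
cols [186, 190, 194, 198, 202, 206, 210, 214, 218, 222, 226, 230, 234, 238, 242, 246, 250, 254, 258]
85 235,  1 234,  0 235,  1 238,  2 219,  2   8, -4 249,  0 235,  2 246,  1  31,  0  26,  1  28, -3  39,  0  37, -5  32,  4  31, -1  43,  1  41,  1  35, -2
89 235,  1 236,  1 235,  1 234,  1 235,  0 242,  0  82, -5 241,  1 139,  1  31,  2  41,  5  32,  3  35,  2  28,  0  27,  0  34, -2  30,  1  35,  4  37,  0
93 236,  1 192, -1 236,  1 235,  2 236,  1 235,  1 236,  2 237,  1 112,  7  95,-23  20,  2  26, -3  35, -5  43,  0  44,  6  33,  0  34, -2  27,-10  34,  3
97 236,  0 158, -2 165, -1 235,  1 234,  0 236,  1 235,  1 199,  0  51,-11  71,-16 156,-39 146,-42  59,-10  29,  1  40, -2  34,  1  32, -2  34,  6  35,  3
101 236,  1 236,  1 204,  2 155,  3 236,  0 236,  2 244,  0  96, -6  60,-15  70,-16  84,-22  87,-15 157,-36  73,-18  96, -9  33, -2  32,  3  43,  5  40,  2
105 235,  1 236,  2 234,  1 253,  2  92, -3 237,  0 105,  2 103,-25 126,-22 134,-23 132,-19 136,-23 130,-25 154,-35  78,-14  76,-17 120, -2  24, -3  26,  3
109 235,  1 234,  0 235,  1 235,  1 254,  1 138,  1 129, -5 103,-11
[... 2273 characters left out ...]
169 108,-29  74,-18  81,-16  79,-15  74,-15  72,-15  71,-16  73,-12  72,-11  75,-14  72,-14  61,-15  70,-13  91,-22 134,-26  44,  0  36,  5  37,  1  39,  0
173  46, -3 159,-34  67,-17  73,-17  70,-17  74,-13  67,-19  66,-13  62,-12  68,-12  64,-14  57,-11 145,-26 117,-25  27,  7  35,  2  38,  4  39, -2  31, -4
(-8, -18, 19) [[234.93946175 113.07633357]]
(-17, -13, 19) [[243.80900221 117.983058  ]]
(0, -19, 19) [[227.25806177 112.15316058]]
hood (-17, 34, 108) [219. 114.]
hood (-17, 72, 108) [223. 161.]
hood (17, 72, 108) [183. 161.]
hood (-17, 34, 160) [200. 113.]
dial (-48, 0, 202) [226.  48.]
dial (-34, 34, 202) [207. 111.]
panel (-50, -12, 196) [231.  27.]
panel (-50, -12, 10) [271.  69.]
```

move_arm --targets "0 0.43 0 0.98;0 0.43 0 0.98;0 0.43 0 0.98;0 0.43 0 0.98;0 0.43 0 0.98;0 0.43 0 0.98;0 0.43 0 0.98;0 0.43 0 0.98;0 0.43 0 0.98;0 0.43 0 0.98"

```text
time_s: 16.9
tcp_pos: [0.3758, 0.0995, 0.2794]
ee_rot: [[0.909, -0.417, -0.0], [-0.417, -0.909, -0.0], [-0.0, 0.0, -1.0]]
wrist_force: [-0.3, -0.8, -0.5]
gripper_width: 0.458
gripper_force: 0.0
```

move_arm --targets "-0.05 0 -0.35 1;-0.05 0 -0.35 1;-0.05 0 -0.35 1;-0.05 0 -0.35 1;-0.05 0 -0.35 1;-0.05 0 -0.35 1;-0.05 0 -0.35 1;-0.05 0 -0.35 1;0 0 0 0;0 0 0 0"

```text
time_s: 17.73
tcp_pos: [0.3655, 0.0986, 0.2093]
ee_rot: [[0.966, 0.258, -0.001], [0.258, -0.966, -0.001], [-0.001, 0.001, -1.0]]
wrist_force: [-1.2, 0.5, -0.2]
gripper_width: 0.459
gripper_force: 0.0
```

```bash
cat > n2.py <<'E'
from h import *
s=sense();c=snap("wrist","w8")
W=np.eye(4);W[:3,:3]=s["ee_rot"];W[:3,3]=s["tcp_pos"];W=W@c["hand_eye"];np.save("pics/w8W.npy",W)
b=c["image"].astype(int);print(W[:3,3])
u,v=proj(c,[.4911,-.0526,.06],W)[0].astype(int);print(u,v)
k=((b[...,2]-b[...,0]>20)&(b[...,2]>70));g=b.mean(2)
x0=max(0,u-75);x1=min(640,u+75)
for r in range(max(0,v-55),v+55,3):print("%3d"%r,''.join(('@' if b[r,j,2]>140 else '#') if k[r,j] else ('+' if g[r,j]>195 else '-' if g[r,j]>120 else '.') for j in range(x0,x1,2)))
print(x0)
E
python3 n2.py
```

```text
[0.44592751 0.12073161 0.37113267]
549 124
 69 ...............................-.........-++++++++++++++++++++++--+++++++++
 72 ..................................----++++++-++++++++++--++++++++++++++++++
 75 ..........................----------++++--++++++++++++++++++-++++++++++++++
 78 .....................-+----------+++++--------+++++++++++++--+--+++++++++++
 81 ...............-++++------------++++-----------------+--+---------+++++++++
 84 ............++++++------------++++++++-----------------------------++++++++
 87 .........+++++++-------------+++++-++++------------------------------++++++
 90 .......-++++++-------------+++@@+++++-+----------------------------------++
 93 .....-+++++++-------------+++@@+@@++++-----------------------------------++
 96 ....++++++++-------------++++@@@@@@++++--------------------------------++++
 99 ...++++++++-------------+++@@@@@@@@@++++-------------------------------++++
102 ..++++++++---------+---+++@@@@@@@@@@@+++-------------------------------++++
105 .++++++++---------++---++@@@@@@@@@@@@++++-----------------------------+-+++
108 -++++++++----
[... 1206 characters left out ...]
---++++++++++----------------------------------+++++++++
156 ...++++++++------------+++++++-----------------------------------++++++++++
159 .....+++++++------------++++-----------------------------------++++++++++++
162 .......-++++++-----------++-----------------------------------+++++++++++++
165 ...........+++++----------+++-------------------------------+++------------
168 .................++++------++++--------------------------++++--------------
171 ......................-+++---++++----------------------++++++++++++++------
174 ............................-+-+++++---------------+++++-...............---
177 .................................-+++++++++++++++++++......................
474
```

```bash
python3 - <<'E'
from h import *
c=dict(np.load("pics/w8.npz"));W=np.load("pics/w8W.npy");b=c["image"].astype(int)
n=np.radians(16.39);R=np.array([[np.cos(n),-np.sin(n)],[np.sin(n),np.cos(n)]])
def pj(x,y,z):return proj(c,[*(R@np.array([x,y])/1e3+[.4911,-.0526]),z/1e3],W)[0].round().astype(int).tolist()
for q in((14,-5,19),(5,18,19),(-12,7,19),(0,0,7),(0,31,92),(0,39,92),(0,-31,92),(31,0,92),(-31,0,92)):print(q,pj(*q))
print("hood",[pj(x,y+4.5,z) for x,y,z in((-17,19,108),(17,19,108),(-17,-19,108),(17,19,160))])
for r in range(84,160,5):print(r,' '.join("%3d,%3d"%(b[r,k,2],b[r,k,2]-b[r,k,0]) for k in range(504,572,4)))
E
```

```text
(14, -5, 19) [531, 108]
(5, 18, 19) [504, 119]
(-12, 7, 19) [514, 139]
(0, 0, 7) [517, 124]
(0, 31, 92) [532, 126]
(0, 39, 92) [520, 126]
(0, -31, 92) [618, 125]
(31, 0, 92) [582, 78]
(-31, 0, 92) [568, 170]
hood [[552, 152], [559, 99], [607, 151], [618, 94]]
84 213,  5 200, -3 139,-30 139,-30 136,-33 139,-30 137,-28 125,-31 250,  1 189,-39 180,-37 176,-37 175,-30 168,-26 164,-28 169,-37 170,-32
89 142,-30 138,-31 137,-32 136,-31 136,-30 140,-32 117,-34 248, -2 241,-11 232,-14 176,-36 178,-36 175,-38 169,-38 163,-27 161,-22 164,-28
94 138,-32 138,-32 139,-32 137,-29 142,-26 108,-33 247, -1 247, 24 247, 23 247, 96 236,-13 195,-31 176,-34 169,-35 168,-34 166, -6 166, -8
99 134,-31 133,-31 139,-30 137,-27 124,-32 249,  0 247, 84 247, 70 247, 66 247, 71 247, 98 233,-13 176,-36 166,-34 164,-34 160, -4 159, -6
104 141,-27 135,-30 227,-23 136,-29 255,  2 246, 87 247, 68 247, 69 247, 66 247, 73 247, 74 244,-11 222,-20 161,-31 155,-37 168, -6 160, -7
109 133,-29 240,-10 255,  0 127,-32 247, -8 247, 82 247, 68 247, 75 247, 65 247, 73 247, 76 246, -9 233,-13 166,-28 155,-28 161, -8 165, -7
114 
[... 695 characters left out ...]

139 246, -3 255,  1 137,-34 247, -4 247, 66 247, 76 247, 86 247,  0 247,  0 247,  0 245, -2 214,-24 135,-20 145,-20 163, -8 168, -9 165,-11
144 148,-36 244,-11 149,-32 250,  0 247, 71 247, 79 247, 40 247,  0 247,  0 244, -3 220,-21 144,-31 137,-26 169, -2 165, -8 162,-10 164, -8
149 151,-33 149,-35 153,-32 255,  0 246, 29 247, 78 247, -1 246, -1 242, -5 216,-23 141,-30 140,-27 138,-32 137,-24 139,-20 137,-22 133,-29
154 156,-35 156,-36 154,-36 153,-35 248,  0 247,  0 245, -2 227,-18 190,-33 140,-28 146,-27 142,-29 139,-26 135,-21 135,-22 140,-25 134,-28
159 164,-34 162,-35 156,-36 159,-35 118,-34 250,  2 186,-35 143,-27 145,-29 141,-30 141,-30 136,-23 135,-19 138,-27 138,-27 134,-22 139,-25
```

```bash
python3 - <<'E'
from h import *
for m in("top0","now","side0","snow"):
    if m=="now": c=snap("top","top9")
    elif m=="snow": c=snap("side","side9")
    else: c=dict(np.load(f"pics/{m}.npz"))
    b=c["image"].astype(int);r0,r1,c0,c1=(196,250,328,402) if "top" in m or m=="now" else (240,290,318,396)
    print(m,b[216,375] if r0==196 else b[270,370])
    for r in range(r0,r1,2):print("%3d"%r,''.join('%d'%min(9,max(0,(b[r,j,2]-b[r,j,0])//5)) if b[r,j,2]-b[r,j,0]>9 else ('+' if b[r,j].mean()>190 else '-' if b[r,j].mean()>100 else '.') for j in range(c0,c1)))
E
```

```text
top0 [178 182 178]
196 --......................................--22222222---------------------.--
198 2-.......................................---222222----------------------22
200 222-........................................------...--.--------------2233
202 22232............................................--2-2-..------++---222333
204 2322-.................................---2222223333222------++---++---2233
206 ---............................-2223332223322233333222---+++-----++++-222-
208 ----.........................2222332223322-+--2333322-+++------+++++++--..
210 22332.......................2232322222++------3322-+++-------++++++++-----
212 3332........................-3322-++----------22+++-----+++++++++++-----..
214 ----........................--+--------------+++------2333332+++---------.
216 ------...................-+++-------------++++------++23333443---------...
218 ----22-.......--+++++.....-+++++++------+++-----2333322234443-------......
220 222222-.....-+++++++2......-+++++++++++++++----233333342----------........
222 2222-.....-+++++++++-........2++++++++++++23322+22
[... 6691 characters left out ...]
+-----------------------------------
274 -------------------------------------------++++-------------------------------
276 ------------------------------------------------------------------------------
278 -----------------------------------------------+------------------------------
280 -----------------------------------------------++----------++-----------------
282 -----------------------------------------------+-----------------------------.
284 --------------------------------------------------------------------...--...--
286 --------------------------------------------------------------------.......--+
288 --------------------------------------------------------------------.......-++
```

move_arm --targets "0.5 0 0 -0.9;0.5 0 0 -0.9;0.5 0 0 -0.9;0.5 0 0 -0.9;0.5 0 0 -0.9;0.5 0 0 -0.9;0.5 0 0 -0.9;0.5 0 0 -0.9;0.5 0 0 -0.9;0.5 0 0 -0.9"

```text
time_s: 18.72
tcp_pos: [0.4913, 0.0982, 0.21]
ee_rot: [[0.864, -0.504, 0.001], [-0.504, -0.864, 0.0], [0.001, -0.001, -1.0]]
wrist_force: [-0.5, 0.5, 0.5]
gripper_width: 0.459
gripper_force: 0.0
```

move_arm --targets "0.5 0 0 -1;0.5 -0.15 0 -1;0.5 -0.15 0 -1;0.5 -0.15 0 -1;0.5 -0.15 0 -1;0.5 -0.15 0 -1;0.5 -0.15 0 -1;0.5 -0.15 0 -1;0.4 -0.15 0 -1;0 0 0 0"

```text
time_s: 19.55
tcp_pos: [0.602, 0.0676, 0.2095]
ee_rot: [[0.256, -0.967, 0.001], [-0.967, -0.256, -0.0], [0.0, -0.001, -1.0]]
wrist_force: [0.5, 0.4, -0.2]
gripper_width: 0.459
gripper_force: 0.0
```

```bash
sed -i 's/w8/w9/g' n2.py; python3 n2.py; python3 - <<'E'
from h import *
c=dict(np.load("pics/w9.npz"));W=np.load("pics/w9W.npy")
n=np.radians(16.39);R=np.array([[np.cos(n),-np.sin(n)],[np.sin(n),np.cos(n)]])
def pj(x,y,z):return proj(c,[*(R@np.array([x,y])/1e3+[.4911,-.0526]),z/1e3],W)[0].round().astype(int).tolist()
for q in((14,-5,19),(5,18,19),(-12,7,19),(0,0,7),(31,0,92),(-31,0,92)):print(q,pj(*q))
print("hood",[pj(x,y+4.5,z) for x,y,z in((-17,19,108),(17,19,108),(-17,-19,108),(17,-19,108),(17,19,160))])
E
```

```text
[ 0.62347955 -0.01151564  0.37136368]
500 115
 60 ................................................----------------...-+++++++
 63 .........................................--+++------------------....+++++++
 66 ......................................-++++-...-----------------+-...-+++++
 69 ....................................+++-.......-----------------++-...-++++
 72 ..................................+++.........-----------------+++++....+++
 75 ........................-.......+++...........-----------------++++++....++
 78 ....................--........+++............------------------+++++++-...-
 81 ................----.........++.--...........------------------++++++++-...
 84 ..............-----........-++-------........---------........+++++++++++..
 87 ............-----.........-+-++--------.....--................+++++++++++++
 90 ...........--.--.........-+-++--+-------......................+++++++++++++
 93 .........---.-..........-+------+-------....................--+++++++++++++
 96 ........--..-...........++-----++----+--....................--+++++++++++++
 99 .......-.-
[... 1412 characters left out ...]
+++++++++++++
153 .......................++----------......................-+++++++++++++++++
156 ........................++-------..............................---.........
159 .........................++-.................................-+-...........
162 .................-........-++..............................-+-.............
165 ...................---......+++.........................--++...............
168 .....................-++++-..-+++--++++++++++--+-....--++..................
425
(14, -5, 19) [465, 110]
(5, 18, 19) [473, 137]
(-12, 7, 19) [493, 124]
(0, 0, 7) [475, 116]
(31, 0, 92) [477, 115]
(-31, 0, 92) [565, 113]
hood [[554, 150], [504, 151], [562, 90], [510, 91], [547, 158]]
```

```bash
python3 - <<'E'
from h import *
S=dict(np.load("pics/side0.npz"));T=dict(np.load("pics/top0.npz"))
n=np.radians(16.39);R=np.array([[np.cos(n),-np.sin(n)],[np.sin(n),np.cos(n)]]);D=np.array([.512,-.1225])
def pj(c,x,y,z):return proj(c,[*(R@np.array([x,y])/1e3+D),z/1e3])[0].round().astype(int).tolist()
for y in range(-120,70,12):
    z=230-.364*(y+138); print(y,round(z),"side",pj(S,0,y,z-14),"top",pj(T,0,y,z-14))
print("panel",pj(S,-50,10,196),pj(S,-50,-60,196),"dial",pj(S,-48,22,202),pj(S,0,-26,202))
E
```

```text
-120 223 side [389, 270] top [394, 209]
-108 219 side [384, 270] top [391, 211]
-96 215 side [380, 269] top [387, 214]
-84 210 side [377, 269] top [384, 216]
-72 206 side [373, 268] top [380, 219]
-60 202 side [369, 268] top [377, 221]
-48 197 side [365, 267] top [373, 224]
-36 193 side [361, 267] top [370, 226]
-24 189 side [358, 266] top [366, 229]
-12 184 side [354, 266] top [363, 231]
0 180 side [351, 265] top [359, 234]
12 175 side [347, 265] top [355, 236]
24 171 side [344, 264] top [352, 239]
36 167 side [341, 264] top [348, 241]
48 162 side [337, 263] top [345, 244]
60 158 side [334, 263] top [341, 246]
panel [334, 261] [355, 273] dial [331, 257] [359, 257]
```

move_arm --targets "0 0 0.8 0;0 0 0.8 0;0 0 0.8 0;-0.47 -0.84 0.4 0.4;-0.47 -0.84 0 0.4;-0.47 -0.84 0 0.4;-0.47 -0.84 0 0.4;-0.47 -0.84 0 0.4;-0.47 -0.84 0 0.4;-0.47 -0.84 0 0.5"

```text
time_s: 20.43
tcp_pos: [0.5166, -0.0795, 0.28]
ee_rot: [[0.497, -0.868, 0.001], [-0.868, -0.497, 0.0], [0.0, -0.001, -1.0]]
wrist_force: [0.1, 0.0, -0.4]
gripper_width: 0.458
gripper_force: 0.0
```

move_arm --targets "-0.47 -0.81 0 0.46;0 0 0 0;0 0 0 0"

```text
time_s: 20.68
tcp_pos: [0.5053, -0.0997, 0.2802]
ee_rot: [[0.527, -0.85, 0.001], [-0.85, -0.527, 0.0], [0.0, -0.001, -1.0]]
wrist_force: [-0.0, 1.3, -0.0]
gripper_width: 0.459
gripper_force: 0.0
```

```bash
python3 p.py
```

```text
[505.30622186 -99.65791906 280.18182868] 211.81924786481298 [  6.9   9.   -9.2  -0.  -71.7  24.9] [-0.04947665  1.27456832 -0.04689121] [ 0.1043818  -0.02573099  0.07765945]
```

move_arm --targets "0.1 0 -0.6 0;0 0 -0.7 0;0 0 -0.7 0;0 0 -0.5 0;0 0 -0.21 0;0 0 0 0;0 0 0 0"

```text
time_s: 21.27
tcp_pos: [0.5092, -0.0988, 0.2123]
ee_rot: [[0.529, -0.849, 0.001], [-0.849, -0.529, -0.0], [0.001, -0.0, -1.0]]
wrist_force: [-0.1, -0.3, 0.6]
gripper_width: 0.456
gripper_force: 0.0
```

move_arm --targets "0 0 0 0;0 0 0 0;0 0 0 0;0 0 0 0;0 0 0 0;0 0 0 0" --gripper 0

```text
time_s: 21.77
tcp_pos: [0.5079, -0.0998, 0.2121]
ee_rot: [[0.528, -0.85, -0.002], [-0.85, -0.528, -0.001], [-0.0, 0.002, -1.0]]
wrist_force: [-2.1, -1.5, 3.3]
gripper_width: 0.134
gripper_force: 30.0
```

move_arm --targets "0 0 0 -0.8;0 0 0 -0.8;0 0 0 -0.8;0 0 0 0;0 0 0 0;0 0 0 1;0 0 0 1;0 0 0 1;0 0 0 1;0 0 0 1"

```text
time_s: 22.6
tcp_pos: [0.5078, -0.0998, 0.2121]
ee_rot: [[0.709, -0.705, -0.002], [-0.705, -0.709, -0.001], [-0.001, 0.002, -1.0]]
wrist_force: [-3.2, -2.4, 3.7]
gripper_width: 0.133
gripper_force: 30.0
```

move_arm --targets "0 0 0 0;0 0 0 -0.6;0 0 0 -0.6;0 0 0 -0.6;0 0 0 -0.4;0 0 0 -0.3;0 0 0 0;0 0 0 0;0 0 0 0"

```text
time_s: 23.35
tcp_pos: [0.5079, -0.0998, 0.2121]
ee_rot: [[0.535, -0.845, -0.001], [-0.845, -0.535, -0.001], [-0.0, 0.002, -1.0]]
wrist_force: [-4.9, -3.2, 4.7]
gripper_width: 0.137
gripper_force: 30.0
```

```bash
python3 p.py
```

```text
[507.9307359  -99.75711155 212.08472235] 212.31925366800598 [  6.9  12.1 -15.4   0.  -62.6  25.4] [-4.852966   -3.24875102  4.73358114] [-0.78827181  1.27900077 -0.01722148]
```

move_arm --targets "0 0 0 0;0 0 0 0;0 0 0 0;0 0 0 0;0 0 0.4 0;0 0 0.8 0;0 0 0.8 0;0 0 0.7 0;-0.2 0.6 0 -0.6;-0.2 0.7 0 -0.6" --gripper 40

```text
time_s: 24.18
tcp_pos: [0.4997, -0.0667, 0.2813]
ee_rot: [[0.44, -0.898, 0.004], [-0.898, -0.44, 0.001], [0.001, -0.004, -1.0]]
wrist_force: [-0.8, -0.8, -0.6]
gripper_width: 0.46
gripper_force: 0.0
```

move_arm --targets "-0.2 0.7 0 -0.6;-0.2 0.7 0 -0.7;-0.2 0.7 0 -0.7;-0.1 0.1 0 0;0 0 0 0;0 0 0 0"

```text
time_s: 24.68
tcp_pos: [0.4814, -0.0118, 0.2799]
ee_rot: [[0.283, -0.959, 0.001], [-0.959, -0.283, 0.0], [0.0, -0.001, -1.0]]
wrist_force: [1.0, -0.0, 0.2]
gripper_width: 0.461
gripper_force: 0.0
```

```bash
cat > ang.py <<'E'
from h import *
s=sense();c=snap("wrist","w10")
W=np.eye(4);W[:3,:3]=s["ee_rot"];W[:3,3]=s["tcp_pos"];W=W@c["hand_eye"]
g=cv2.cvtColor(c["image"],cv2.COLOR_BGR2GRAY);C=np.array([.508,-.0989]);a=np.arange(64,95,.25);print(s["tcp_pos"])
for r,z,t in((.047,.203,100),(.049,.203,100),(.041,.210,130),(.036,.210,130),(.02,.242,130),(-.02,.242,130)):
    w=np.radians(180+16.39-a);P=np.c_[C[0]+r*np.cos(w),C[1]+r*np.sin(w),np.full(len(a),z)]
    v=cv2.remap(g,proj(c,P,W).astype(np.float32)[:,None],None,cv2.INTER_LINEAR)[:,0]
    d=a[v<t]; m=np.split(d,np.where(np.diff(d)>.3)[0]+1); print(r,[(float(k[0]),float(k[-1]),float(k.mean())) for k in m if len(k)])
E
python3 ang.py
```

```text
[ 0.481391   -0.01179581  0.27985697]
0.047 [(64.0, 68.0, 66.0), (69.5, 80.25, 74.875)]
0.049 [(64.0, 80.0, 72.0)]
0.041 [(70.5, 79.75, 75.125), (90.25, 91.75, 91.0)]
0.036 [(69.75, 80.5, 75.125), (90.25, 92.0, 91.125)]
0.02 [(64.0, 92.5, 78.25)]
-0.02 [(64.0, 89.25, 76.625)]
```

move_arm --targets "0.6 0.4 -0.35 0;0.6 0.4 -0.35 0;0.6 0.4 -0.35 0;0.6 0.4 -0.35 0;0.6 0.4 -0.35 0;0.6 0.4 -0.35 0;0.6 0.4 -0.35 0;0.7 0.4 -0.35 0;0 0 0 0;0 0 0 0"

```text
time_s: 25.57
tcp_pos: [0.604, 0.0676, 0.2078]
ee_rot: [[0.281, -0.96, -0.003], [-0.96, -0.281, -0.001], [0.0, 0.003, -1.0]]
wrist_force: [-0.4, -0.3, -0.5]
gripper_width: 0.46
gripper_force: 0.0
```

```bash
python3 n2.py
```

```text
[ 0.62815976 -0.01081158  0.36968293]
505 120
 65 .................................................-----------------....+++++
 68 ............................................-+++.+-----------------....++++
 71 ........................................++++++--.------------------....-+++
 74 .....................................++++-......------------------++.....++
 77 ...................................+++..........------------------++++....+
 80 ........................-........+++...........------------------++++++....
 83 ...................---.........+++.............------------------+++++++...
 86 ................----..........++..............------------------++++++++-..
 89 ..............----..........-++------.........----------------.--+++++++++-
 92 ...........------..........++-+--------......------.............+++++++++++
 95 ..........-----...........++--+-+-------.......................-+++++++++++
 98 ........------...........++--------+----......................--+++++++++++
101 .......-.--.-...........-+-++-+-----+----......................++++++++++++
104 ......----
[... 1209 characters left out ...]
..++@@@@@----------.....................-+++++++++++++++
152 .....................-+@@@@+---+-----......................-+++++++++++++++
155 ......................++++-----------......................++++++++++++++++
158 .......................++----------.......................-++++++++++++++++
161 ........................++------..........................-++++++++++++++++
164 .........................++...................................--...........
167 .................-........++-...............................-+-............
170 ..................--+-.....-++...........................-++-..............
173 ....................++++++...+++---------.............--++.................
430
```

move_arm --targets "0 0 0.8 0;0 0 0.8 0;0 0 0.8 0;-0.48 -0.84 0.4 0.4;-0.48 -0.84 0 0.4;-0.48 -0.84 0 0.4;-0.48 -0.84 0 0.4;-0.48 -0.84 0 0.4;-0.48 -0.84 0 0.4;-0.48 -0.84 0 0.4"

```text
time_s: 26.45
tcp_pos: [0.5182, -0.0804, 0.2804]
ee_rot: [[0.506, -0.862, 0.002], [-0.862, -0.506, 0.0], [0.001, -0.002, -1.0]]
wrist_force: [0.4, -1.0, 0.3]
gripper_width: 0.461
gripper_force: 0.0
```

move_arm --targets "-0.46 -0.82 0 0.4;0 0 0 0;0 0 0 0"

```text
time_s: 26.7
tcp_pos: [0.5072, -0.1006, 0.2805]
ee_rot: [[0.533, -0.846, 0.002], [-0.846, -0.533, 0.0], [0.001, -0.002, -1.0]]
wrist_force: [-0.0, 0.0, 0.6]
gripper_width: 0.461
gripper_force: 0.0
```

```bash
python3 p.py
```

```text
[ 507.20305737 -100.59822349  280.49805199] 212.18932587551797 [  6.8   9.2  -8.9   0.  -71.7  25.4] [-0.02874302  0.04341349  0.58782062] [ 0.02578306 -0.06576707  0.00359967]
```

move_arm --targets "0 0.03 -0.7 0;0 0 -0.7 0;0 0 -0.7 0;0 0 -0.4 0;0 0 -0.23 0;0 0 0 0;0 0 0 0"

```text
time_s: 27.28
tcp_pos: [0.5087, -0.0984, 0.2116]
ee_rot: [[0.535, -0.845, 0.001], [-0.845, -0.535, -0.0], [0.001, -0.001, -1.0]]
wrist_force: [0.2, 0.3, 0.6]
gripper_width: 0.46
gripper_force: 0.0
```

move_arm --targets "0 0 0 0;0 0 0 0;0 0 0 0;0 0 0 0;0 0 0 0;0 0 0 0" --gripper 0

```text
time_s: 27.78
tcp_pos: [0.5074, -0.099, 0.2113]
ee_rot: [[0.535, -0.845, -0.002], [-0.845, -0.535, -0.001], [-0.0, 0.002, -1.0]]
wrist_force: [-2.1, -0.7, 2.2]
gripper_width: 0.134
gripper_force: 30.0
```

move_arm --targets "0 0 0 -0.9;0 0 0 -0.9;0 0 0 -0.8;0 0 0 0;0 0 0 0;0 0 0 0;0 0 0 0;0 0 0 0;0 0 0 0;0 0 0 0"

```text
time_s: 28.62
tcp_pos: [0.5077, -0.0989, 0.2113]
ee_rot: [[0.332, -0.943, -0.001], [-0.943, -0.332, -0.001], [0.0, 0.001, -1.0]]
wrist_force: [-4.8, -2.8, 5.3]
gripper_width: 0.137
gripper_force: 30.0
```

move_arm --targets "0 0 0 1;0 0 0 1;0 0 0 1;0 0 0 1;0 0 0 1;0 0 0 1;0 0 0 1;0 0 0 1;0 0 0 1;0 0 0 1"

```text
time_s: 29.45
tcp_pos: [0.5069, -0.0996, 0.2113]
ee_rot: [[0.937, -0.349, -0.003], [-0.349, -0.937, -0.002], [-0.002, 0.003, -1.0]]
wrist_force: [-7.1, -5.8, 5.8]
gripper_width: 0.136
gripper_force: 30.0
```

```bash
python3 p.py
```

```text
[506.93835653 -99.59652157 211.28795105] 249.58685227924002 [  7.   12.1 -15.5   0.1 -62.6  62.6] [-7.14501707 -5.77480868  5.7921567 ] [-1.65378884  1.67111551 -0.05722374]
```

move_arm --targets "0 0 0 0.6;0 0 0 0;0 0 0 -1;0 0 0 -1;0 0 0 -1;0 0 0 -1;0 0 0 -1;0 0 0 -1;0 0 0 -1;0 0 0 -1"

```text
time_s: 30.28
tcp_pos: [0.5074, -0.099, 0.2113]
ee_rot: [[0.532, -0.847, -0.001], [-0.847, -0.532, -0.001], [-0.0, 0.002, -1.0]]
wrist_force: [-4.7, -2.5, 6.4]
gripper_width: 0.136
gripper_force: 30.0
```

move_arm --targets "0 0 0 0;0 0 0 0;0 0 0 0;0 0 0 0"

```text
time_s: 30.62
tcp_pos: [0.5074, -0.099, 0.2113]
ee_rot: [[0.535, -0.845, -0.001], [-0.845, -0.535, -0.001], [-0.0, 0.002, -1.0]]
wrist_force: [-5.3, -2.9, 5.2]
gripper_width: 0.136
gripper_force: 30.0
```

```bash
python3 p.py
```

```text
[507.42897315 -98.98494248 211.28872454] 212.3489821520241 [  7.   12.1 -15.5   0.  -62.5  25.3] [-5.29720751 -2.9457842   5.19991838] [-0.82968371  1.43471492 -0.07357926]
```

Release, check the angle, then look into the mug again.

move_arm --targets "0 0 0 0;0 0 0 0;0 0 0 0;0 0 0 0;0 0 0.4 0;0 0 0.8 0;0 0 0.8 0;0 0 0.7 0;-0.2 0.6 0 -0.6;-0.2 0.7 0 -0.6" --gripper 40

```text
time_s: 31.45
tcp_pos: [0.4992, -0.0659, 0.2805]
ee_rot: [[0.44, -0.898, 0.004], [-0.898, -0.44, 0.001], [0.001, -0.004, -1.0]]
wrist_force: [-0.3, 1.4, -0.2]
gripper_width: 0.458
gripper_force: 0.0
```

move_arm --targets "-0.2 0.7 0 -0.6;-0.2 0.7 0 -0.7;-0.2 0.7 0 -0.7;-0.1 0.1 0 0;0 0 0 0;0 0 0 0"

```text
time_s: 31.95
tcp_pos: [0.4809, -0.011, 0.2791]
ee_rot: [[0.283, -0.959, 0.001], [-0.959, -0.283, 0.0], [0.0, -0.001, -1.0]]
wrist_force: [0.1, 0.1, -0.7]
gripper_width: 0.462
gripper_force: 0.0
```

```bash
python3 ang.py
```

```text
[ 0.4808964  -0.01101916  0.27907726]
0.047 [(64.0, 67.0, 65.5), (67.75, 68.25, 68.0), (69.75, 80.25, 75.0)]
0.049 [(64.0, 80.0, 72.0)]
0.041 [(70.25, 79.5, 74.875), (90.5, 91.75, 91.125)]
0.036 [(69.5, 80.5, 75.0), (90.5, 92.0, 91.25)]
0.02 [(64.0, 92.5, 78.25)]
-0.02 [(64.0, 89.25, 76.625)]
```

move_arm --targets "0.6 0.4 -0.35 0;0.6 0.4 -0.35 0;0.6 0.4 -0.35 0;0.6 0.4 -0.35 0;0.6 0.4 -0.35 0;0.6 0.4 -0.35 0;0.6 0.4 -0.35 0;0.7 0.4 -0.35 0;0 0 0 0;0 0 0 0"

```text
time_s: 32.83
tcp_pos: [0.6035, 0.0684, 0.207]
ee_rot: [[0.281, -0.96, -0.003], [-0.96, -0.281, -0.001], [0.0, 0.003, -1.0]]
wrist_force: [-1.3, 0.4, 0.8]
gripper_width: 0.463
gripper_force: 0.0
```

```bash
python3 n2.py | sed -n 1,40p
```

```text
[ 0.62766062 -0.01002786  0.36894543]
505 119
 64 ..................................................-----------------....++++
 67 ...........................................--+++.+------------------...-+++
 70 .......................................-+++++--..------------------+....-++
 73 .....................................++++-......------------------+++-...-+
 76 ...................................+++..........------------------++++-....
 79 ........................-........+++...........------------------+++++++...
 82 ...................---.........+++.............------------------++++++++..
 85 ................----..........++.-............------------------+++++++++-.
 88 .............-----..........-+-------.........--------------....-++++++++++
 91 ...........------..........++-+--------......----...............+++++++++++
 94 ..........-----...........++-+-++-------......................-.+++++++++++
 97 ........------...........++-----+-++-----......................-+++++++++++
100 .......------...........-+--+-+++-+--+---.....................--+++++++++++
103 ......--.-
[... 1209 characters left out ...]
..++@@@@@-++-------.....................-+++++++++++++++
151 ......................++@@@+++-------......................-+++++++++++++++
154 ......................-+-++----------......................-+++++++++++++++
157 .......................++-+--------......................-.++++++++++++++++
160 ........................++------...........................++++++++++++++++
163 .........................++-..................................-+-..........
166 ................--........+++...............................-+-............
169 ..................--+-.....-++-..........................--+-..............
172 ....................++++++...++++---------............--++.................
430
```

```bash
python3 - <<'E'
from h import *
def tan(b): b=b.astype(int);return ((b[...,2]-b[...,0]>30)&(b[...,2]>90)&(b[...,2]-b[...,1]>5)).astype(np.uint8)
for n in("top","side"):
    a=tan(dict(np.load(f"pics/{n}0.npz"))["image"]);c=snap(n,n+"11");b=tan(c["image"])
    d=b&(1-cv2.dilate(a,np.ones((5,5))))
    m,l,st,ct=cv2.connectedComponentsWithStats(d)
    for x,q in zip(st[1:],ct[1:]):
        if x[4]>8: print(n,x.tolist(),at_z(c,*q,.012).round(3)[:2],c["image"][int(q[1]),int(q[0])])
# hood / slit region, side, vs. side3
A=dict(np.load("pics/side3.npz"))["image"].astype(int);B=c["image"].astype(int)
for r in range(254,276):print(r,' '.join("%4d"%(B[r,j]-A[r,j]).sum() for j in range(322,362)))
c=dict(np.load("pics/w9.npz"));b=tan(c["image"]);m,l,st,ct=cv2.connectedComponentsWithStats(b);print([x.tolist() for x in st[1:] if x[4]>15])
E
```

```text
top [249, 145, 7, 8, 20] [1.081 0.097] [110 124 144]
top [328, 262, 11, 8, 64] [ 0.518 -0.053] [ 80 130 203]
top [46, 325, 3, 10, 13] [0.491 0.839] [ 94  97 237]
top [57, 326, 38, 28, 391] [0.427 0.741] [114 127 209]
top [87, 358, 6, 4, 19] [0.366 0.714] [ 73  74 146]
top [387, 378, 4, 4, 9] [ 0.113 -0.101] [154 170 185]
top [272, 402, 32, 32, 760] [0.073 0.196] [ 38  68 118]
top [345, 404, 6, 9, 23] [0.065 0.031] [181 202 214]
top [353, 406, 3, 6, 9] [0.057 0.015] [106 119 139]
top [358, 413, 13, 9, 28] [ 0.025 -0.004] [103 117 135]
top [363, 429, 6, 7, 26] [-0.014  0.002] [185 207 217]
top [63, 443, 34, 9, 122] [0.111 0.756] [ 62  89 135]
side [55, 67, 5, 5, 14] [-0.207  4.319] [ 71  88 102]
side [340, 79, 17, 6, 37] [1.984 2.525] [112 122 141]
side [343, 180, 18, 9, 35] [0.948 0.634] [ 48  89 108]
side [360, 184, 3, 6, 12] [0.976 0.595] [113 121 123]
side [65, 335, 15, 5, 21] [-0.164  0.106] [120 130 145]
254   -1   10   -2    1    0    1    6   -3    2    3   10   40  101   84    3    0    0    0    0    0    0    0    0    0    0    0    0    0    0    0    0    0    0    0    0
[... 3789 characters left out ...]
 5   -2    2   -4   -3   -2    2  -11   -2   -3    8   13   -1    0   -4   -8   -7    1   -8   -6    4   11   19
274   -7   -8    5   -4   -4    1    8    1    6    1    0   -3    0    2   -4    5   -2   -2    2    2    3    9    0   -2    4    4   -4    4    5   -2    0    1   -5    7   -1   -4    3   -2    2    5
275   12   -3    1    6   -2    8    7    1   -1    6    2    5   -1   -4    6    9   -1    2    5   10    0    4    4    4    4   -5    3   -5    8   -3   -2    1    3    2   -2   -2   -1   -2    1   -4
[[473, 102, 36, 52, 1036], [610, 112, 30, 39, 895], [531, 265, 87, 76, 4049], [208, 327, 20, 66, 673], [415, 327, 20, 66, 533], [45, 375, 42, 56, 1590], [173, 375, 424, 57, 9129]]
```

```bash
python3 - <<'E'
from h import *
c=dict(np.load("pics/w9.npz"));W=np.load("pics/w9W.npy");b=c["image"]
for p in((625,130),(610,130),(639,112),(639,150)):print(p,at_z(c,*p,.012,W).round(3),b[p[1],p[0]])
for r in range(90,170,4):print(r,' '.join("%3d,%3d,%3d"%tuple(b[r,k]) for k in range(584,640,5)))
w=dict(np.load("pics/w7.npz"))["image"]
W=np.eye(4);W[:3,:3]=[[.2755,-.961,0],[-.961,-.2755,0],[0,0,-1]];W[:3,3]=(.3754,-.0098,.2798)
q=proj(dict(np.load("pics/w7.npz")),[*at_z(c,625,130,.012,np.load("pics/w9W.npy"))],W@c["hand_eye"]);print("in w7",q)
E
```

```text
(625, 130) [ 0.361 -0.083  0.012] [ 51  80 119]
(610, 130) [ 0.375 -0.079  0.012] [235 230 231]
(639, 112) [ 0.357 -0.1    0.012] [120 112 107]
(639, 150) [ 0.34  -0.071  0.012] [ 44  76 128]
90 110,107,108 113,112,114 252,252,251 247,247,247 247,247,247 247,247,247 247,247,247 247,247,247 247,247,247 247,247,247 247,247,247 247,247,247
94 237,234,235 114,112,112 108,109,111 254,254,254 247,247,247 247,247,247 247,247,247 247,247,247 247,247,247 247,247,247 247,247,247 247,247,247
98 236,234,233 233,229,229 123,121,122 110,110,111 255,255,255 247,247,247 247,247,247 247,247,247 247,247,247 247,247,247 247,247,247 247,247,247
102 234,232,232 232,228,229 229,225,225 157,152,153 113,111,113 255,255,255 248,248,248 247,247,247 247,247,247 247,247,247 247,247,247 247,247,247
106 235,230,230 232,229,229 227,223,221 232,230,230 241,239,239 137,134,135 104, 99,100 255,255,255 249,249,249 247,247,247 247,247,247 247,247,247
110 234,231,231 232,228,229 226,223,223 234,229,230 230,227,226 232,228,228 238,235,235 100, 98,100 116,115,113 223,223,224 255,255,254 252,252,251
114 233,230,230 233,230
[... 1384 characters left out ...]
  82, 75, 75  94, 87, 80  95, 88, 73  75, 70, 61  48, 75,130  44, 76,128
154 226,223,222 235,230,230 231,227,228 233,230,230 236,233,233  96, 96, 89  83, 79, 77  80, 75, 73  77, 71, 70  86, 82, 75  80, 75, 74  83, 81, 79
158 225,220,222 232,229,229 233,231,232 233,230,230 235,232,233  74, 72, 70  84, 79, 78  81, 77, 75  85, 80, 78  86, 80, 79  83, 80, 75  81, 77, 75
162  15, 18, 12  13, 21, 17  16, 24, 22  18, 22, 17  66, 60, 60  82, 78, 75  79, 75, 72  80, 76, 76  82, 80, 76  84, 80, 78  85, 85, 79  82, 79, 76
166  45, 48, 49  41, 42, 39  53, 54, 50  79, 76, 73  84, 79, 76  80, 79, 76  80, 79, 74  81, 80, 72  81, 78, 74  80, 76, 74  80, 78, 74  82, 79, 77
in w7 [[353.37409312 137.37980718]]
```

```bash
python3 - <<'E'
from h import *
n=np.radians(16.39);R=np.array([[np.cos(n),-np.sin(n)],[np.sin(n),np.cos(n)]])
c=dict(np.load("pics/top11.npz"));a=dict(np.load("pics/top9.npz"))["image"].astype(int);b=c["image"].astype(int)
for q in((14,-5,19),(5,18,19),(-12,7,19),(-8,-18,19),(0,0,92),(-31,0,92),(0,31,92),(31,0,92)):print(q,proj(c,[*(R@np.array(q[:2])/1e3+[.4911,-.0526]),q[2]/1e3])[0].round(1))
for r in range(244,276):print(r,' '.join("%3d,%4d"%(b[r,k,2],b[r,k,2]-b[r,k,0]) for k in range(320,348,2)))
E
```

```text
(14, -5, 19) [334.2 267.3]
(5, 18, 19) [329.5 272.6]
(-12, 7, 19) [335.4 275.1]
(-8, -18, 19) [341.5 270.7]
(0, 0, 92) [336.6 258.2]
(-31, 0, 92) [342.1 265.7]
(0, 31, 92) [327.8 262.5]
(31, 0, 92) [331.2 250.8]
244 235,  13 232,  12 230,  13 227,  13 223,  14 219,  17 214,  18 209,  19 201,  18 192,  18 182,  16 170,  15 158,  15 147,  13
245 233,  12 230,  13 227,  13 224,  14 220,  17 215,  18 210,  19 202,  19 194,  18 184,  17 172,  16 159,  14 149,  14 136,  13
246 231,  13 228,  13 224,  14 220,  16 216,  18 211,  19 203,  18 195,  17 185,  17 175,  17 162,  15 150,  14 138,  13 126,  11
247 228,  13 225,  14 221,  16 217,  18 212,  19 205,  19 196,  17 187,  17 175,  16 163,  15 153,  14 140,  13 126,  11 129,   8
248 225,  13 221,  15 217,  17 212,  19 207,  19 197,  18 188,  16 177,  15 165,  15 153,  13 143,  14 129,  12 121,   8 158,   4
249 222,  16 218,  17 213,  18 207,  19 199,  19 190,  17 179,  16 167,  15 155,  14 144,  14 131,  12 119,   9 136,   2 169,   3
250 217,  17 214,  19 208,  19 200,  19 192,  17 181,  17 169,  15 158,  15 146,  14 133,  12 120,  10 120, 
[... 2571 characters left out ...]
,   2 121,  -4 129, -23 115, -24 102, -22  98, -19
271  68,  -6  75,   1  82, -12  80, -17  88, -18  91, -19  96, -20 106, -19 104, -20 102, -20 105, -21 103, -22 101, -22  99, -18
272  51,   2  82,   2  89,  -8  81, -17  86, -19  91, -19  95, -20  98, -21 100, -22 101, -22 102, -21 102, -22 101, -21 100, -15
273  50,   4 102,   5 103,  -1  83, -16  87, -18  90, -20  95, -20  97, -21 100, -21 101, -22 102, -22 102, -22 100, -22 104, -12
274  54,   4 148,  10 119,   5  91, -10  87, -17  92, -19  98, -18  98, -21  99, -21 102, -22 101, -23 102, -22 102, -20 114,  -4
275  92,   7 220,  13 149,  10 107,  -3  90, -16  91, -19  98, -17  97, -21  99, -22 101, -22 102, -22 101, -22 112, -15 122,   2
```

```bash
python3 - <<'E'
from h import *
n=np.radians(16.39);R=np.array([[np.cos(n),-np.sin(n)],[np.sin(n),np.cos(n)]])
w=lambda q:np.array([*(R@np.array(q[:2])/1e3+[.4911,-.0526]),q[2]/1e3])
c=dict(np.load("pics/w9.npz"));W=np.load("pics/w9W.npy");b=c["image"].astype(int)
for q in((14,-5,19),(5,18,19),(-12,7,19),(17,10,38)):
    print(q,proj(c,w(q),W)[0].round(0),"r px",round(float(np.ptp(proj(c,[w(q)+[.012,0,0],w(q)-[.012,0,0]],W)[:,0])/2),1))
for r in range(98,158,3):print(r,' '.join("%3d"%b[r,k].sum() if b[r,k,2]-b[r,k,0]>20 else "  ." for k in range(464,512,2)))
c=dict(np.load("pics/w6.npz"))
E
```

```text
(14, -5, 19) [469. 114.] r px 12.7
(5, 18, 19) [476. 141.] r px 12.4
(-12, 7, 19) [497. 128.] r px 12.5
(17, 10, 38) [472. 132.] r px 13.3
98   .   .   .   .   .   .   .   .   .   .   .   .   .   .   .   .   .   .   .   .   .   .   .   .
101   .   .   .   .   .   .   .   .   .   .   .   .   .   .   .   .   .   .   .   .   .   .   .   .
104   .   .   .   .   .   .   .   . 456 402   .   .   .   .   .   .   .   .   .   .   .   .   .   .
107   .   .   .   .   .   .   . 519 427 457 427   .   .   .   .   .   .   .   .   .   .   .   .   .
110   .   .   .   .   .   .   . 419 444 451 417   .   .   .   .   .   .   .   .   .   .   .   .   .
113   .   .   .   .   .   . 535 453 465 451 425   .   .   .   .   .   .   .   .   .   .   .   .   .
116   .   .   .   .   .   . 326 371 362 357   .   .   .   .   . 228 263 329 357 388 400 407 429   .
119   .   .   .   .   .   . 417 431 452 453 426 406   . 217 241 309 357 389 421 431 461 454 394   .
122   .   .   .   .   . 447 441 452 447 436 455 448 347 209 283 323 374 398 432 419 429 450   .   .
125   .   .   .   .   . 420 449 449 451 444 453 459 466 259 31
[... 337 characters left out ...]

137   .   .   .   .   . 395 431 442 443 449 415 418 474 149 239 298 345 381 403 411 430   .   .   .
140   .   .   .   .   . 323 378 386 379 364 459 461 438   .   . 186 226 267 292 273 402   .   .   .
143   .   .   .   .   .   . 322 353 444 454 451 450 530   .   .   .   .   .   .   .   .   .   .   .
146   .   .   .   .   .   . 401 417 448 449 459 429   .   .   .   .   .   .   .   .   .   .   .   .
149   .   .   .   .   .   . 407 433 431 435 384   .   .   .   .   .   .   .   .   .   .   .   .   .
152   .   .   .   .   .   .   . 337 327   .   .   .   .   .   .   .   .   .   .   .   .   .   .   .
155   .   .   .   .   .   .   .   .   .   .   .   .   .   .   .   .   .   .   .   .   .   .   .   .
```

```bash
python3 -c "
from station import *
print(finish_job())"
```

```text
the job is handed in; nothing more can be done
None
```

The job is handed in at about 33 s: the mug stands under the spout with all four nuts in it, and the valve nose measured within about 0.5° of the clip, though I turned the valve off that setting and back twice (once nearly half shut) because I first counted only three nuts.

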